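Unclamp a gel cassette and lift it from the gel cell into the draining rack

TASK

The gel run is over: swing the clamp lever on the gel cell fully over to its open stop while the cassette still stands in its gap, then draw the white gel cassette up out of the gap by its exposed top edge. Set it in the free front place of the slanted draining rack, leaning like the glass plate behind it, centred, with its bottom edge fully down on the ledge. Do not let the cassette drop, leave the lever open, and leave the glass plate, tip box, tube and beaker where they are.

Things in the scene. Friction and masses are not known exactly. Their poses are not given: they have to be found in the camera images.
- cell: Vertical mini gel cell, fixed: clear open tank 136 (its x) by 156 mm (y), walls 85 mm high. Origin on the bench under the middle of the cassette gap; z up; x points across the narrow gap from buffer core to lever housing, y along it. Grey core: x -38 to -4 mm, 88 mm high; thin electrode posts at x -24, y +-50 mm reach 110 mm. Grey housing: x 27 to 67 mm, 86 mm high.
- gap (a point): Middle of the gap's mouth, 85 mm above the bench; axes as the cell's. The gap is vertical, 110 mm long (y) between end guides. A sprung black pad on the housing side presses the cassette to the core with 15 to 25 N while clamped; with the lever open the pad is drawn back and leaves 3 to 5 mm of play, and the cassette stays standing. Nothing is above the cassette.
- lever (a joint): Clamp lever angle (rad): 0 = upright, clamped (starts at 0 to 0.15); 1.1 = open stop, laid over outward, towards the cell's +x, away from the cassette. Fully over: above 0.9. It stays where left; 2 to 5 N at the handle moves it. Hinge axis along the cell's y, at cell x 47 mm, height 98 mm, between bearing cheeks (x 39 to 55, y within 31 mm, up to 108 mm high).
- lever_grip (a point): Middle of the lever's black cross-bar handle (12 mm diameter, 56 mm long, along the cell's y), 60 mm from the hinge axis; the stem below it is a bar 8 mm thick and 22 mm wide. Its axes turn with the lever.
- cassette: Gel cassette: stiff white-framed plate with a clear window, 100 mm wide (y), 100 mm high (z), 8 mm thick (x), 0.12 to 0.24 kg. Origin: middle of its bottom edge; z runs up the plate to the top edge. It starts upright in the cell's gap, axes as the cell's, bottom at 20 mm and top edge at 120 mm height: the upper 30 mm stands free of core, housing and walls.
- rack: Blue slanted draining rack, fixed, base 190 x 150 mm, rim 16 mm high. Origin on the bench under the front place; x runs from the front place (nearer the robot, free) to the back place (75 mm farther, holding the glass plate), y along the ledges, z up. The two places are alike.
- rest_front: Free front place, the target. Frame = that of a well seated cassette: origin on the ledge at its middle, 30 mm above the bench; z up along the plate, leaning 30 degrees from vertical towards the rack's -x (the robot); x square to the plate, up and to the rack's +x; y as the rack's. The ledge, 130 mm long, is square to the plate.
- rest_bars (a point): Front place, between its two rest bars, 65 mm up along z (axes as the front place). The bars (16 mm wide, at y +-35 mm) rise 65 mm along the slant, faces at x -4 mm: the plate's lower face leans on them. Opposite, two keeper pegs rise 35 mm, faces at x +11 mm. The slot is thus 15 mm wide: a plate goes in only at nearly the slant.
- glass_plate: Green-tinted glass plate 100 x 100 x 6 mm leaning in the rack's back place, loose; to be left alone. Origin: middle of its bottom edge, z up along the plate.
- tip_box: Yellow-lidded pipette tip box, 124 x 86 x 78 mm, loose bystander. Origin: middle of its underside.
- tube: Standing 50 ml tube with green cap, 35 mm diameter, 114 mm high, loose bystander. Origin: middle of its underside.
- beaker: Clear glass beaker, 72 mm diameter, 85 mm high, loose bystander. Origin: middle of its underside.
Not all that is in view belongs to the job. Of the things that look like the rack, the larger one is meant.

How it is judged (in metres and radians):
On the way, in this order (a step that is already met when the one before it is completed fails the run):
1. the clamp lever is swung fully over (beyond 0.9 rad) while the cassette still stands down in its gap (value of joint lever above 0.9 rad and z of cassette in the frame of cell below 0.03 m and horizontal distance between cassette and cell below 0.015 m), for 0.2 s.
2. the cassette is lifted clear of the tank, its bottom edge above the walls, held in the gripper (height (world z) of cassette above 0.09 m and contact force between the fingers and cassette above 1 N), for 0.1 s.
At the end, for the whole second after the job is handed in: The cassette rests, released and still, in the front place: bottom edge within 6 mm of the ledge, leaning on the rest bars within 8 degrees of the rack's 30-degree slant, centred within 25 mm along the ledge, and the lever is still open (above 0.9 rad) (z of cassette in the frame of rest_front between -0.004 and 0.006 m and x of cassette in the frame of rest_front between -0.004 and 0.009 m and y of cassette in the frame of rest_front between -0.025 and 0.025 m and angle between the z axis of cassette and the z axis of rest_front, either way round below 0.14 rad and angle between the x axis of cassette and the x axis of rest_front, either way round below 0.14 rad and angle between cassette's own z axis and vertical below 1 rad and linear speed of cassette below 0.02 m/s and value of joint lever above 0.9 rad); the robot touches nothing.
It fails at once if the cassette is dropped (faster than 0.4 m/s with no finger on it) (linear speed of cassette above 0.4 m/s and contact force between the fingers and cassette below 0.05 N).
It fails at once if the glass plate is disturbed by more than 15 mm (distance of glass_plate from where it was at the start of the episode above 0.015 m).
It fails at once if a bystander is moved by more than 20 mm (distance of any of tip_box, tube, beaker from where it was at the start of the episode above 0.02 m).
It also fails if it takes over 61 s, if anything falls off the work surface, if the arm or the gripper's body presses on something with over 40 N, if the wrist force passes 120 N, or if a joint passes its speed limit or range.

ROBOT

A 7-joint arm with a two-finger parallel gripper is mounted at the origin on the work surface. World frame = base frame: x ahead of the robot, y to its left, z up, the work surface at z = 0. Lengths are in mm, angles in rad, forces in N, time in s.
With the tool pointing down it reaches from about 400 to 875 mm from the base axis. Payload 4.4 kg.
Tool frame: the origin (TCP) lies at the very end of the fingers, on their centre line; the grasp point (between the pads) lies 19 mm behind it; z points along the fingers, y is the direction in which the jaws open and shut (so a half turn about z gives the same grasp; the last joint's range is limited). The gripper opens to 85 mm and grips with 20 to 120 N. Pads are 22 mm wide; open, the fingers measure 114 mm over their backs; the gripper's body (76 mm by 85 mm) begins 54 mm behind the grasp point. The pads swing forward as they close: fully open they stand 13 mm farther back than shut.
Start: joints at [1.219, 0.628, 0.038, 1.517, -0.027, 0.996, -0.02], TCP at [183.28, -623.64, 210.513] pointing down, gripper open.
Joint ranges: [-3.06, 3.06], [-0.37, 2.12], [-1.25, 1.32], [0.18, 2.47], [-1.1, 4.24], [0.23, 1.98], [-2.94, 2.94]. Speed limits (rad/s): [2.57, 2.57, 3.14, 3.14, 3.14, 3.14, 3.14].

INTERFACE

Orientations are given as [roll, pitch, yaw] about the fixed x, y, z axes, in that order (R = Rz(yaw) Ry(pitch) Rx(roll)).
In Python, from cell import read_state, get_image, calibration, finish_job gives the robot as it stands. The module is installed in compiled form; this text tells all that it offers.
- The arm moves only by the tool apply_moves, never from a script. Its argument "increments" is a list of rows, each an object of numbers: "tx", "ty", "tz": the shift along the world's x, y, z in m; "rx", "ry", "rz": the turn, a rotation vector about the world's x, y, z in units of 5 degrees (1.0 is 5 degrees); "claw": the finger opening in m, from 0 to 0.0854. In form: [{"tx": .., "ty": .., "tz": .., "rx": .., "ry": .., "rz": .., "claw": ..}, ...]. A call has 1 to 12 rows; each row is the pose to reach, as a shift and turn from the pose commanded when the call began; what a row does not reach only later rows make up. A row lasts 1/10 s, in which the tool goes at most 50 mm and 8.59 degrees, less where a joint would pass 70% of its speed; a pose out of reach is approached as far as the arm can. A call with a gripper value outside its range is refused whole. The fingers move at their own pace and stop on an object; the grip force is fixed at half the most. Time passes only in rows, so rows that repeat a pose let the fingers close. It gives the time, the measured TCP pose, the force and the opening at its end, in the units of the state.
- read_state(): the state, without advancing time (a new reading comes with each control period).
- get_image(name): name is "scene" or "top" or "wrist"; returns the picture (384x512x3 uint8, red, green, blue); there is no depth.
- calibration(name): a dict with "camera_matrix" (3x3 intrinsics, pixels), "distortion" ([k1, k2, p1, p2, k3] as OpenCV has them; the pictures are not rectified), "origin" and "attitude" of the camera in the world. Camera axes: x right, y up, looking along -z (the intrinsics and any distortion apply to the point x, -y, -z); pixel columns grow to the right and rows downward; lengths in mm; the calibration is good to about 2 mm. A picture is of the moment at which its call begins: read the wrist's pose just before it. calibration takes no time and is no camera call; for the wrist camera it gives the pose at the moment of the call.
- finish_job(): hands the job in, once; it reports no verdict.
The state is a dict: "clock": time; "qpos": joint angles; "qd": joint speeds; "tau": joint torques, N m; "eef_pos": TCP position; "tool_rot": TCP orientation; "force": force on the tool from outside, world axes, zero at the start; "torque": the same for the moment, N m; "width": finger opening in mm.
Only numpy, scipy, OpenCV 4.12 (cv2) and the standard library are available. Lean on these libraries where they do the work, as an engineer would, in place of code of your own. Each camera call takes 0.05 s, during which the arm holds its last target. There are 200 camera calls.

## Working session

There is one attempt and no reset: what is moved stays moved. The work goes in short steps, Python scripts to look and compute and a tool call to move; the robot and the scene stay as the last step left them, time stands still between calls to the robot, and variables do not carry over. Pictures are saved under pics/ and viewed, about 8 in all and at most 12, crops included, and the job is handed in when it is done.

Besides the shell and the picture viewer there is one more tool, called after ">>>" by a JSON object that holds its "op" and its "data", one argument or row to a line. apply_moves: Moves the arm, as the interface text tells. Its arguments: {"type":"object","properties":{"increments":{"type":"array"}},"required":["increments"]}

```bash
mkdir -p pics; python3 - <<'E'
from cell import *
import cv2, numpy as np, json
print(read_state())
for n in ["scene","top"]:
    c=calibration(n); print(n,{k:np.round(np.array(v),4).tolist() for k,v in c.items()})
    im=get_image(n); cv2.imwrite(f"pics/{n}0.png",im[:,:,::-1])
a=cv2.imread("pics/scene0.png");b=cv2.imread("pics/top0.png")
for n,i in (("s",a),("t",b)): cv2.imwrite(f"pics/{n}_big.png",cv2.resize(i,(800,600),interpolation=cv2.INTER_CUBIC))
E
```

```text
{'clock': 0.0, 'qpos': array([ 1.21920638,  0.62936561,  0.03839531,  1.51837645, -0.02700002,
        0.99627476, -0.02001312]), 'qd': array([-0.00066038,  0.00126295, -0.00162408,  0.00026949, -0.00047834,
       -0.00052118,  0.00023646]), 'tau': array([-4.42141300e-04, -5.63404226e+01,  1.22624215e+00, -1.93441969e+01,
        1.11045488e-02,  1.06328301e-02, -2.26160603e-05]), 'eef_pos': array([ 183.11161781, -622.98243328,  209.57293688]), 'tool_rot': array([-3.13968490e+00, -1.13246463e-06,  2.85814359e-01]), 'force': array([-0.08174266, -0.11504109,  0.50499333]), 'torque': array([-0.01806529, -0.02476831, -0.00446618]), 'width': 85.2197878688189}
scene {'camera_matrix': [[410.2045, 0.0, 255.4034], [0.0, 410.2045, 197.098], [0.0, 0.0, 1.0]], 'distortion': [0.0152, 0.0, 0.0, 0.0, 0.0], 'origin': [1070.7716, -139.704, 847.6353], 'attitude': [0.5709, 0.0124, 1.2168]}
top {'camera_matrix': [[357.1101, 0.0, 254.7614], [0.0, 357.1101, 196.1856], [0.0, 0.0, 1.0]], 'distortion': [-0.1136, 0.0, 0.0, 0.0, 0.0], 'origin': [511.6373, 14.9328, 895.7078], 'attitude': [0.1741, -0.0405, -1.5623]}
```

View pics/s_big.png

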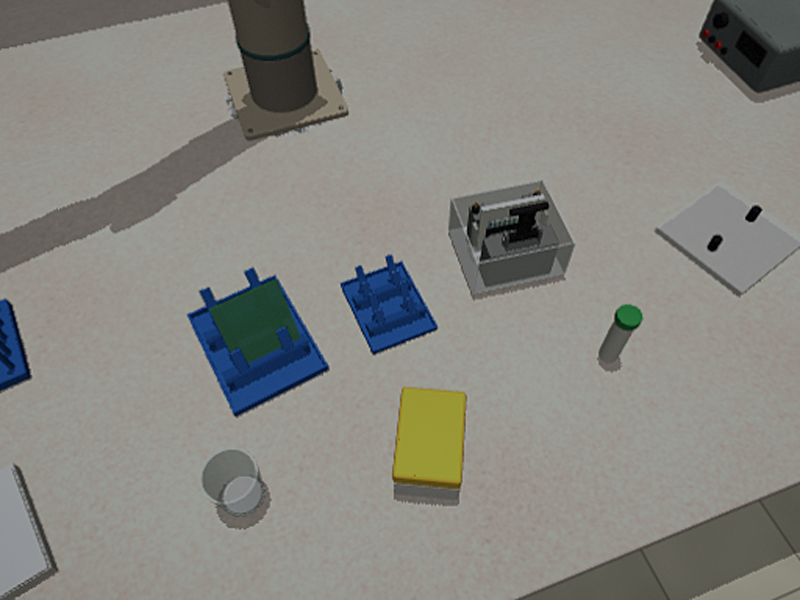

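View pics/t_big.png

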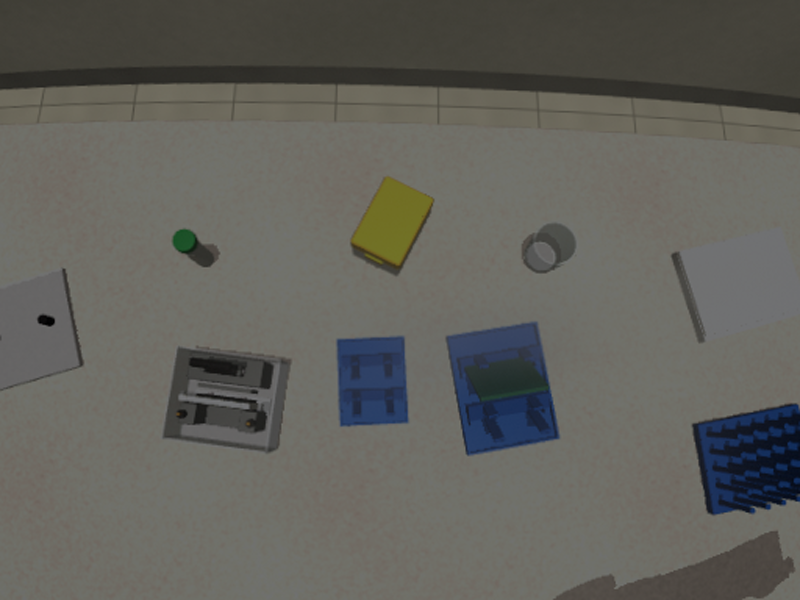

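The robot base is at the top of the scene view. The cell is right of centre in the scene at (510,240) and left in the top view at (228,400). The large rack holding the green plate is at scene (258,340) and top (500,388). The smaller blue rack is the decoy. Next is one enlarged mosaic of both objects from both views.

```bash
cat > h.py <<'E'
from cell import *
import cv2, numpy as np
from scipy.spatial.transform import Rotation as R
def cam(n):
    c=calibration(n); K=np.array(c["camera_matrix"]);d=np.array(c["distortion"],float)
    Rw=R.from_euler("xyz",c["attitude"]).as_matrix()@np.diag([1,-1,-1.]) # cv cam->world
    return K,d,Rw,np.array(c["origin"],float)
def proj(C,P):
    K,d,Rw,o=C
    rv=cv2.Rodrigues(Rw.T)[0]
    return cv2.projectPoints(np.array(P,float).reshape(-1,1,3),rv,-Rw.T@o,K,d)[0].reshape(-1,2)
def ray(C,uv):
    K,d,Rw,o=C
    p=cv2.undistortPoints(np.array([[uv]],float),K,d).ravel()
    v=Rw@np.r_[p,1]; return o,v/np.linalg.norm(v)
def atz(C,uv,z):
    o,v=ray(C,uv); return o+v*(z-o[2])/v[2]
def tri(rs):
    A=0;b=0
    for o,v in rs:
        M=np.eye(3)-np.outer(v,v); A=A+M;b=b+M@o
    X=np.linalg.solve(A,b); return X,[np.linalg.norm((np.eye(3)-np.outer(v,v))@(X-o)) for o,v in rs]
def panel(im,x0,y0,w,h,s,step=10):
    c=cv2.resize(im[y0:y0+h,x0:x0+w],None,fx=s,fy=s,interpolation=cv2.INTER_CUBIC)
    c=cv2.convertScaleAbs(c,alpha=1.5 if c.mean()<100 else 1)
    for u in range(x0-x0%step+step,x0+w,step):
        X=int((u-x0+.5)*s); cv2.line(c,(X,0),(X,5),(0,0,255),1); cv2.putText(c,str(u),(X-10,14),0,.32,(0,0,255),1)
    for v in range(y0-y0%step+step,y0+h,step):
        Y=int((v-y0+.5)*s); cv2.line(c,(0,Y),(5,Y),(0,0,255),1); cv2.putText(c,str(v),(7,Y+4),0,.32,(0,0,255),1)
    return c
E
python3 - <<'E'
from h import *
s=cv2.imread("pics/scene0.png");t=cv2.imread("pics/top0.png")
A=np.hstack([panel(s,283,110,90,85,4.4)[:300],panel(t,98,218,90,75,4.4)[:300]]) if 0 else None
p=[panel(s,282,112,90,75,4.4),panel(t,100,219,90,75,4.4),panel(s,117,168,100,99,3.96)[:,:396],panel(t,275,200,90,75,4.4)]
p=[cv2.resize(x,(400,300)) if x.shape[1]!=396 or 0 else x for x in p]
p[2]=panel(s,117,168,100,99,3.0); 
p[2]=cv2.copyMakeBorder(p[2],0,300-p[2].shape[0],0,400-p[2].shape[1],cv2.BORDER_CONSTANT)
cv2.imwrite("pics/mos.png",np.vstack([np.hstack(p[:2]),np.hstack(p[2:])]))
E
```

```text
Traceback (most recent call last):
ValueError: all the input array dimensions except for the concatenation axis must match exactly, but along dimension 0, the array at index 0 has size 300 and the array at index 1 has size 330
```

```bash
python3 - <<'E'
from h import *
s=cv2.imread("pics/scene0.png");t=cv2.imread("pics/top0.png")
p=[panel(s,282,112,100,75,4),panel(t,100,219,100,75,4),panel(s,105,168,130,98,3)[:300],panel(t,275,203,100,90,4)[:300]]
p=[cv2.copyMakeBorder(x,0,300-x.shape[0],0,400-x.shape[1],cv2.BORDER_CONSTANT) for x in p]
cv2.imwrite("pics/mos.png",np.vstack([np.hstack(p[:2]),np.hstack(p[2:])]))
E
```

```text
(no output)
```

View pics/mos.png

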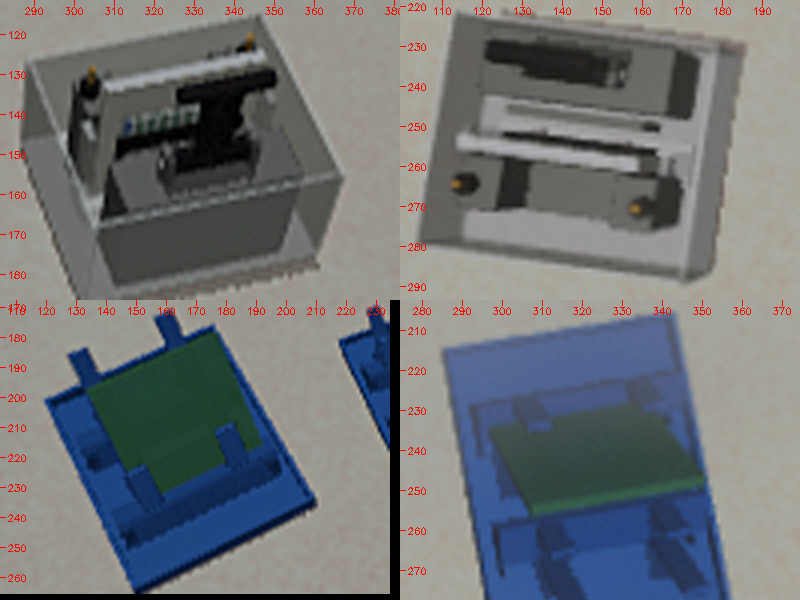

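```bash
cat > fit.py <<'E'
from h import *
from scipy.optimize import least_squares
def w(p,P): # p x y yaw
    c,s=np.cos(p[2]),np.sin(p[2]); P=np.array(P,float)
    return np.c_[p[0]+c*P[:,0]-s*P[:,1],p[1]+s*P[:,0]+c*P[:,1],P[:,2]]
def fit(obs,p0,names=False):
    # obs: list of (cam, local pt, uv)
    def f(p): return np.concatenate([(proj(C,w(p,[P]))[0]-uv) for C,P,uv in obs])
    r=least_squares(f,p0,loss="soft_l1",f_scale=1.0); return r.x,f(r.x).reshape(-1,2)
E
python3 - <<'E'
from fit import *
S,T=cam("scene"),cam("top")
obs=[(T,(-24,50,110),(115.25,264.25)),(T,(-24,-50,110),(158.75,270.75)),(S,(-24,-50,110),(304.5,129)),(S,(-24,50,110),(344,121)),
(T,(0,50,120),(113.75,253.75)),(T,(0,-50,120),(159.5,259.5)),(S,(0,-50,120),(307.25,134)),(S,(0,50,120),(348.5,124.75))]
for o in (obs,obs[:4],obs[4:]):
    p,r=fit(o,[480,170,0.]); print(p.round(3)); print(r.round(1).tolist())
p,_=fit(obs,[480,170,0])
for n,C,a,b in (("post+",0,(115.25,264.25),(344,121)),("post-",0,(158.75,270.75),(304.5,129)),("cas+",0,(113.75,253.75),(348.5,124.75)),("cas-",0,(159.5,259.5),(307.25,134))):
    X,e=tri([ray(T,a),ray(S,b)]);print(n,X.round(1),np.round(e,1))
# lever handle ends
t=[(100+87/4-.5,219+50/4-.5),(100+205/4-.5,219+72/4-.5)]; s=[(282+277/4-.5,112+77/4-.5),(282+178/4-.5,112+92/4-.5)]
for a,b in zip(t,s): X,e=tri([ray(T,a),ray(S,b)]);print("lev",X.round(1),np.round(e,1))
# rack corners
for a,b in (((286,213.8),(209.5,235.4)),((344.3,206),(151,264.5)),((357,280),(120.3,201.2)),((299.5,290),(175.7,177))):
    X,e=tri([ray(T,a),ray(S,b)]);print("rack",X.round(1),np.round(e,1), atz(T,a,16).round(1),atz(S,b,16).round(1))
print(cam("wrist")[3],read_state()["eef_pos"], cam("wrist")[2].round(3).tolist())
E
```

```text
[ 5.12818e+02  2.38157e+02 -1.06000e-01]
[[-1.6, 0.3], [-0.2, -0.2], [-0.6, 0.2], [-0.5, 0.2], [0.1, -0.2], [-0.3, -0.0], [0.2, -0.2], [-0.6, 0.7]]
[ 5.13060e+02  2.37718e+02 -1.16000e-01]
[[-1.5, -0.0], [-0.1, -0.1], [-0.7, 0.1], [-0.4, 0.4]]
[ 5.12533e+02  2.38268e+02 -9.70000e-02]
[[0.0, 0.1], [-0.3, -0.1], [0.3, -0.2], [-0.7, 0.5]]
post+ [495.7 288.3 112. ] [2.1 2.1]
post- [483.6 191.5 110.1] [0.9 0.9]
cas+ [517.8 288.3 121.8] [0.9 0.9]
cas- [507.5 187.9 119.4] [0. 0.]
lev [564.5 262.2 159.8] [0.9 0.9]
lev [555.3 202.8 160.9] [4. 4.]
rack [624.  -97.9  11.8] [0.3 0.3] [623.4 -97.7  16. ] [626.4 -97.8  16. ]
rack [ 646.5 -242.9   13.4] [4.6 4.6] [ 645.1 -246.8   16. ] [ 649.5 -238.1   16. ]
rack [ 460.7 -273.1   14.7] [1.2 1.2] [ 460.5 -273.9   16. ] [ 462.2 -271.8   16. ]
rack [ 437.1 -130.    12.7] [0.6 0.6] [ 437.3 -130.    16. ] [ 439.9 -129.4   16. ]
[ 263.46277433 -600.37463728  373.81855589] [ 183.09774399 -623.0351634   209.66126042] [[0.282, -0.908, -0.308], [-0.959, -0.268, -0.09], [-0.001, 0.321, -0.947]]
```

Fit: cell at (513,238), yaw about −0.106, with the lever handle at about (560,232,160). The rack centre is near (542,−186), yaw about 0.165. I'll go over the rack for a wrist look.

>>> {"op": "apply_moves", "data": {
  "increments": [
    {"tx": 0.03,"ty": 0.04,"tz": 0.05,"rz": 1.6,"claw": 0.0854},
    {"tx": 0.337,"ty": 0.454,"tz": 0.06,"rz": 16.6,"claw": 0.0854},
    {"tx": 0.337,"ty": 0.454,"tz": 0.06,"rz": 16.6,"claw": 0.0854},
    {"tx": 0.337,"ty": 0.454,"tz": 0.06,"rz": 16.6,"claw": 0.0854},
    {"tx": 0.337,"ty": 0.454,"tz": 0.06,"rz": 16.6,"claw": 0.0854},
    {"tx": 0.337,"ty": 0.454,"tz": 0.06,"rz": 16.6,"claw": 0.0854},
    {"tx": 0.337,"ty": 0.454,"tz": 0.06,"rz": 16.6,"claw": 0.0854},
    {"tx": 0.337,"ty": 0.454,"tz": 0.06,"rz": 16.6,"claw": 0.0854},
    {"tx": 0.337,"ty": 0.454,"tz": 0.06,"rz": 16.6,"claw": 0.0854},
    {"tx": 0.337,"ty": 0.454,"tz": 0.06,"rz": 16.6,"claw": 0.0854},
    {"tx": 0.337,"ty": 0.454,"tz": 0.06,"rz": 16.6,"claw": 0.0854},
    {"tx": 0.337,"ty": 0.454,"tz": 0.06,"rz": 16.6,"claw": 0.0854}
  ]
}}

```text
$.increments[0]: bad value
```

>>> {"op": "apply_moves", "data": {
  "increments": [
    {"tz": 0},
    {"tz": 0},
    {"tz": 0}
  ]
}}

```text
$.increments[0]: bad value
```

```bash
cat > wr.py <<'E'
from h import *
import sys,pickle
def snap(name,show=True):
    st=read_state(); C=cam("wrist"); im=get_image("wrist")[:,:,::-1].copy()
    pickle.dump((C,im),open(f"pics/{name}.pkl","wb"))
    p=cv2.resize(im,(800,600),interpolation=cv2.INTER_CUBIC); s=800/512
    if p.mean()<100: p=cv2.convertScaleAbs(p,alpha=1.4)
    for u in range(20,512,20): X=int((u+.5)*s); cv2.line(p,(X,0),(X,6),(0,0,255),1); cv2.putText(p,str(u),(X-10,16),0,.35,(0,0,255),1)
    for v in range(20,384,20): Y=int((v+.5)*s); cv2.line(p,(0,Y),(6,Y),(0,0,255),1); cv2.putText(p,str(v),(8,Y+4),0,.35,(0,0,255),1)
    cv2.imwrite(f"pics/{name}.png",p)
    print(st["clock"],st["eef_pos"].round(1),np.round(st["tool_rot"],3),st["force"].round(1),round(st["width"],1),"cam",C[3].round(1))
if __name__=="__main__": snap(sys.argv[1])
E
python3 wr.py w1
```

```text
0.1 [ 183.1 -623.   209.7] [-3.14   0.     0.286] [0.4 0.1 0.5] 85.6 cam [ 263.5 -600.4  373.8]
```

View pics/w1.png

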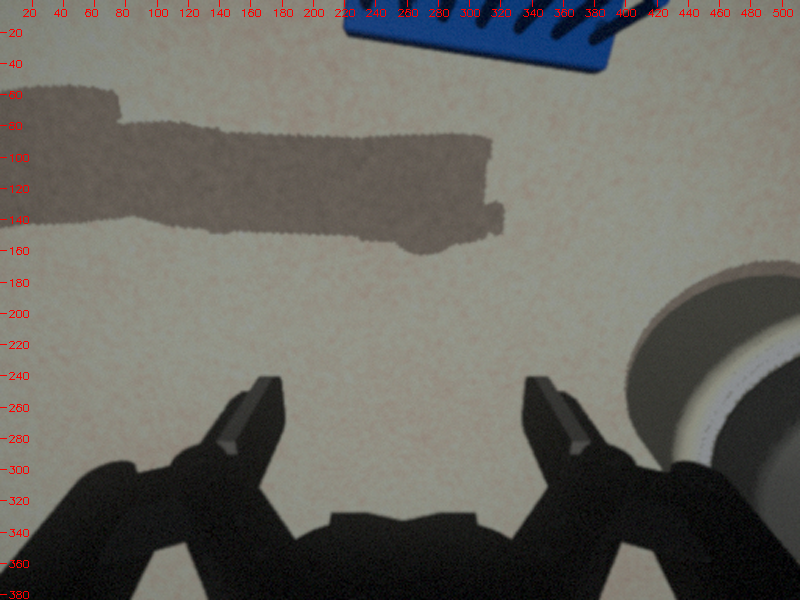

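The move was refused, so every key is probably needed in each row. The picture only shows the fingers and the bench at the start pose. I'll retry with complete rows.

>>> {"op": "apply_moves", "data": {
  "increments": [
    {"tx": 0.03,"ty": 0.04,"tz": 0.05,"rx": 0,"ry": 0,"rz": 1.6,"claw": 0.085},
    {"tx": 0.337,"ty": 0.434,"tz": 0.06,"rx": 0,"ry": 0,"rz": 16.6,"claw": 0.03},
    {"tx": 0.337,"ty": 0.434,"tz": 0.06,"rx": 0,"ry": 0,"rz": 16.6,"claw": 0.03},
    {"tx": 0.337,"ty": 0.434,"tz": 0.06,"rx": 0,"ry": 0,"rz": 16.6,"claw": 0.03},
    {"tx": 0.337,"ty": 0.434,"tz": 0.06,"rx": 0,"ry": 0,"rz": 16.6,"claw": 0.0},
    {"tx": 0.337,"ty": 0.434,"tz": 0.06,"rx": 0,"ry": 0,"rz": 16.6,"claw": 0.0},
    {"tx": 0.337,"ty": 0.434,"tz": 0.06,"rx": 0,"ry": 0,"rz": 16.6,"claw": 0.0},
    {"tx": 0.337,"ty": 0.434,"tz": 0.06,"rx": 0,"ry": 0,"rz": 16.6,"claw": 0.0},
    {"tx": 0.337,"ty": 0.434,"tz": 0.06,"rx": 0,"ry": 0,"rz": 16.6,"claw": 0.0},
    {"tx": 0.337,"ty": 0.434,"tz": 0.06,"rx": 0,"ry": 0,"rz": 16.6,"claw": 0.0},
    {"tx": 0.337,"ty": 0.434,"tz": 0.06,"rx": 0,"ry": 0,"rz": 16.6,"claw": 0.0},
    {"tx": 0.337,"ty": 0.434,"tz": 0.06,"rx": 0,"ry": 0,"rz": 16.6,"claw": 0.0}
  ]
}}

```text
clock: 1.35
eef_pos: [523.7, -183.2, 270.9]
tool_rot: [3.138, -0.003, 1.743]
force: [-0.9, 0.1, 0.8]
width: -0.1
```

```bash
python3 -c "
from wr import *
import time
get_image('wrist');get_image('wrist');get_image('wrist')
snap('w2')"
```

```text
1.5 [ 520.1 -189.3  270.2] [-3.141  0.     1.736] [-0.   0.1  0.4] -0.2 cam [ 507.4 -107.9  434.3]
```

View pics/w2.png

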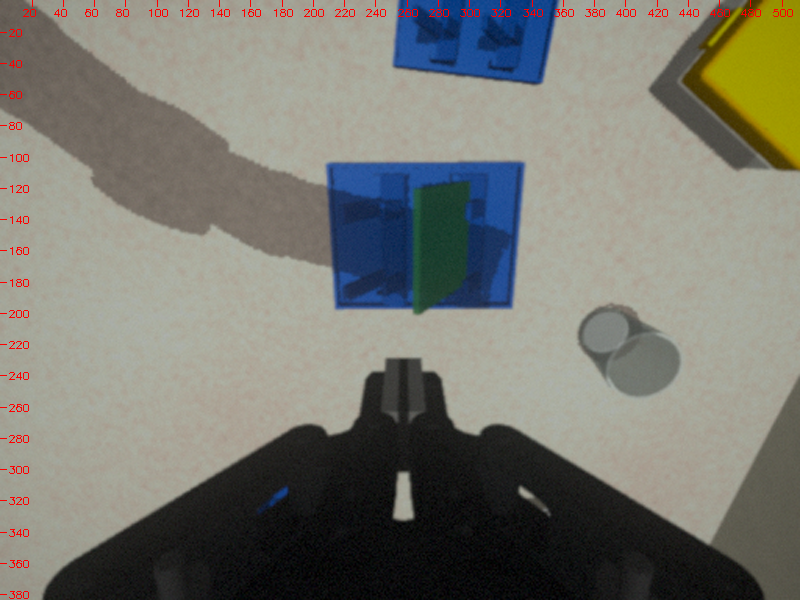

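The rack is in view around (265,150), with the glass plate standing in its back place. I'll go closer for better resolution and a second viewpoint.

>>> {"op": "apply_moves", "data": {
  "increments": [
    {"tx": 0.0,"ty": -0.05,"tz": -0.02,"rx": 0,"ry": 0,"rz": 0,"claw": 0},
    {"tx": 0.0,"ty": -0.1,"tz": -0.06,"rx": 0,"ry": 0,"rz": 0,"claw": 0},
    {"tx": 0.0,"ty": -0.11,"tz": -0.1,"rx": 0,"ry": 0,"rz": 0,"claw": 0},
    {"tx": 0.0,"ty": -0.11,"tz": -0.1,"rx": 0,"ry": 0,"rz": 0,"claw": 0},
    {"tx": 0.0,"ty": -0.11,"tz": -0.1,"rx": 0,"ry": 0,"rz": 0,"claw": 0},
    {"tx": 0.0,"ty": -0.11,"tz": -0.1,"rx": 0,"ry": 0,"rz": 0,"claw": 0}
  ]
}}

```text
clock: 2.15
eef_pos: [521.0, -299.3, 172.1]
tool_rot: [3.14, 0.0, 1.735]
force: [1.4, 0.5, 0.1]
width: -0.1
```

```bash
python3 - <<'E'
from wr import *
snap('w3')
C,im=pickle.load(open("pics/w3.pkl","rb")); C2,im2=pickle.load(open("pics/w2.pkl","rb"))
c=[(542,-186,16)]
print(proj(C,c)); 
P=[(437,-130,0),(624,-98,0),(646,-243,100),(461,-273,100),(437,-130,100),(624,-98,100)]
q=proj(C,P); lo=np.floor(q.min(0)-5).astype(int).clip(0); hi=np.ceil(q.max(0)+5).astype(int); print(lo,hi)
w,h=hi-lo; s=min(800/w,600/h); g=cv2.convertScaleAbs(im,alpha=1.6)
cv2.imwrite("pics/w3c.png",panel(g,lo[0],lo[1],w,h,s))
E
```

```text
2.15 [ 521.  -299.3  172.1] [3.14  0.    1.735] [1.4 0.5 0.1] -0.1 cam [ 507.9 -217.9  336.2]
[[292.25732926  72.25852425]]
[173   0] [453 159]
```

View pics/w3c.png

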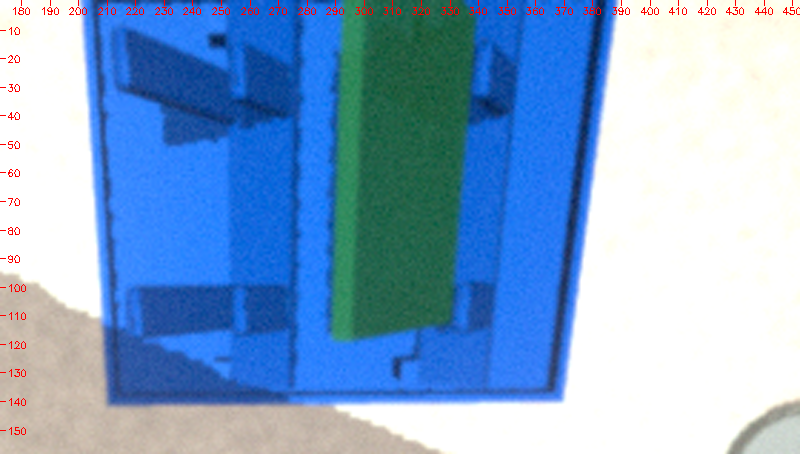

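```bash
python3 - <<'E'
from fit import *; import pickle
C,_=pickle.load(open("pics/w3.pkl","rb"));S,T=cam("scene"),cam("top")
c,s=np.cos(np.pi/6),.5
def L(x,y,z): return (c*x-s*z,y,30+s*x+c*z)
px=lambda X,Y:(173+X/2.857-.5,Y/2.857-.5)
A=[(C,L(-4,-27,65),px(143,287)),(C,L(-4,-43,65),px(143,336)),(C,L(-4,43,65),px(130,29)),(C,L(-4,27,65),px(129,89))]
B=[(C,L(11,-27,35),px(235,287)),(C,L(11,-43,35),px(235,333)),(C,L(11,43,35),px(232,68)),(C,L(11,27,35),px(232,122))]
for o in (A,B,A+B):
    p,r=fit(o,[500,-190,.165]); print(p.round(3)); print(r.round(1).tolist())
for q in ((107,404),(563,402)): print("rim",atz(C,px(*q),16).round(1))
print("ledge edge",[atz(C,px(*q),30+.5*11).round(1) for q in ((293,380),(297,20))])
G=lambda X,Y,z:atz(C,px(X,Y),z).round(1)
p,r=fit(A+B,[500,-190,.165])
# predicted glass plate top edge and its panel position, ledge ends
f=lambda P:((proj(C,w(p,P))-[172.5,-.5])*2.857).round(0).tolist()
def Lb(x,y,z): a=L(x,y,z); return (a[0]+75,a[1],a[2])
print("glass top",f([Lb(-4,-50,100),Lb(2,-50,100),Lb(2,-50,0)]))
print("ledge",f([L(-4,-65,0),L(11,-65,0)]))
P=w(p,[Lb(-4,-50,100),Lb(-4,50,100)]);print("T",proj(T,P),"S",proj(S,P))
P=w(p,[Lb(-4,-35,65),Lb(-4,35,65)]);print("S bars back",proj(S,P))
e=np.linalg.inv(np.array([[np.cos(p[2]),-np.sin(p[2])],[np.sin(p[2]),np.cos(p[2])]]))
print("corners in rack",[(e@(np.array(q)-p[:2])).round(1) for q in ((624,-97.9),(646.5,-242.9),(460.7,-273.1),(437.1,-130))])
E
```

```text
[ 5.08250e+02 -1.92691e+02  1.70000e-01]
[[-0.6, 0.1], [0.3, 1.5], [-0.5, -1.7], [1.0, 0.2]]
[ 5.09939e+02 -1.96954e+02  1.73000e-01]
[[-0.1, 4.7], [0.1, 5.7], [-0.1, -2.7], [0.1, -0.9]]
[ 5.08819e+02 -1.93127e+02  1.67000e-01]
[[-0.1, 0.6], [0.7, 1.9], [0.3, -1.1], [1.7, 0.7], [-0.8, 0.3], [-0.7, 1.5], [-0.4, -8.1], [-0.2, -6.0]]
rim [ 460.5 -275.7   16. ]
rim [ 648.2 -244.    16. ]
ledge edge [array([ 533.7, -251.1,   35.5]), array([ 513. , -134. ,   35.5])]
glass top [[335.0, 374.0], [354.0, 376.0], [452.0, 348.0]]
ledge [[246.0, 387.0], [279.0, 390.0]]
T [[354.92668069 247.03032585]
 [311.23913133 254.53317323]] S [[128.76570303 200.24166411]
 [172.22822066 180.72541159]]
S bars back [[141.96593747 210.62999321]
 [171.67349735 196.95554854]]
corners in rack [array([129.4,  74.8]), array([127.5, -71.9]), array([-60.7, -70.9]), array([-60.3,  74.2])]
```

Rack origin fits at (508.7, −192.3), yaw 0.168. The glass plate sits where that predicts. Now to the lever.

>>> {"op": "apply_moves", "data": {
  "increments": [
    {"tx": 0.0,"ty": 0.0,"tz": 0.05,"rx": 0,"ry": 0,"rz": 0,"claw": 0},
    {"tx": 0.0074,"ty": 0.536,"tz": 0.06,"rx": 0,"ry": 0,"rz": -3.1,"claw": 0},
    {"tx": 0.0074,"ty": 0.536,"tz": 0.06,"rx": 0,"ry": 0,"rz": -3.1,"claw": 0},
    {"tx": 0.0074,"ty": 0.536,"tz": 0.06,"rx": 0,"ry": 0,"rz": -3.1,"claw": 0},
    {"tx": 0.0074,"ty": 0.536,"tz": 0.06,"rx": 0,"ry": 0,"rz": -3.1,"claw": 0},
    {"tx": 0.0074,"ty": 0.536,"tz": 0.06,"rx": 0,"ry": 0,"rz": -3.1,"claw": 0},
    {"tx": 0.0074,"ty": 0.536,"tz": 0.06,"rx": 0,"ry": 0,"rz": -3.1,"claw": 0},
    {"tx": 0.0074,"ty": 0.536,"tz": 0.06,"rx": 0,"ry": 0,"rz": -3.1,"claw": 0},
    {"tx": 0.0074,"ty": 0.536,"tz": 0.06,"rx": 0,"ry": 0,"rz": -3.1,"claw": 0},
    {"tx": 0.0074,"ty": 0.536,"tz": 0.06,"rx": 0,"ry": 0,"rz": -3.1,"claw": 0},
    {"tx": 0.0074,"ty": 0.536,"tz": 0.06,"rx": 0,"ry": 0,"rz": -3.1,"claw": 0},
    {"tx": 0.0074,"ty": 0.536,"tz": 0.06,"rx": 0,"ry": 0,"rz": -3.1,"claw": 0}
  ]
}}

```text
clock: 3.4
eef_pos: [526.8, 242.3, 233.3]
tool_rot: [3.138, -0.004, 1.469]
force: [0.6, 0.4, -0.6]
width: -0.0
```

>>> {"op": "apply_moves", "data": {
  "increments": [
    {"tx": 0,"ty": 0,"tz": 0,"rx": 0,"ry": 0,"rz": 0,"claw": 0},
    {"tx": 0,"ty": 0,"tz": 0,"rx": 0,"ry": 0,"rz": 0,"claw": 0},
    {"tx": 0,"ty": 0,"tz": 0,"rx": 0,"ry": 0,"rz": 0,"claw": 0}
  ]
}}

```text
clock: 3.7
eef_pos: [527.9, 235.5, 231.6]
tool_rot: [3.14, 0.0, 1.463]
force: [0.2, -0.3, 0.3]
width: -0.2
```

```bash
python3 wr.py w4
```

```text
3.7 [527.9 235.5 231.6] [3.14  0.    1.463] [ 0.2 -0.3  0.3] -0.2 cam [537.2 317.6 395.7]
```

View pics/w4.png

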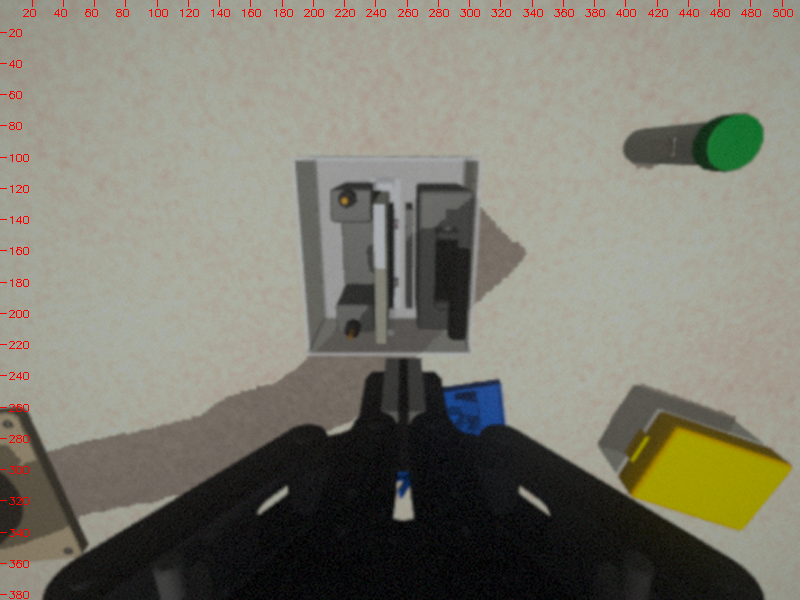

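The cassette's top edge runs (243.5,130)–(243.7,219) px, and the handle spans (294,158)–(294,217). I'll check both against the fit.

```bash
python3 - <<'E'
from fit import *; import pickle
C,_=pickle.load(open("pics/w4.pkl","rb"));S,T=cam("scene"),cam("top")
p=[512.8,238.2,-.106]
iv=lambda X:((lambda d:np.r_[np.cos(p[2])*d[0]+np.sin(p[2])*d[1],-np.sin(p[2])*d[0]+np.cos(p[2])*d[1]])(X[:2]-p[:2])).round(1)
f=lambda X,Y:(X/1.5625-.5,Y/1.5625-.5)
for n,q,z in (("cas+",(380,204),120),("cas-",(381,343),120),("h+",(459,248),160),("h-",(457,340),160),("post+",(346,200),110),("post-",(352,328),110)):
    print(n,atz(C,f(*q),z).round(1),iv(atz(C,f(*q),z)))
for a,b in (((113.75,253.75),(380,204)),((159.5,259.5),(381,343))): X,e=tri([ray(T,a),ray(C,f(*b))]);print(X.round(1),np.round(e,1))
E
```

```text
cas+ [519.4 287.9 120. ] [ 1.3 50.2]
cas- [507.7 189.3 120. ] [  0.1 -49.2]
h+ [564.  262.7 160. ] [48.4 29.8]
h- [559.1 204.8 160. ] [ 49.5 -28.3]
post+ [496.4 291.9 110. ] [-22.   51.7]
post- [486.7 199.1 110. ] [-21.8 -41.6]
[518.5 288.  119.7] [0.9 0.9]
[507.5 188.3 117.8] [0. 0.]
```

Cell fit is confirmed to about 1–2 mm. Now I'll descend between cassette and handle, then push outward.

>>> {"op": "apply_moves", "data": {
  "increments": [
    {"tx": 0,"ty": 0,"tz": -0.045,"rx": 0,"ry": 0,"rz": 0,"claw": 0},
    {"tx": 0,"ty": 0,"tz": -0.085,"rx": 0,"ry": 0,"rz": 0,"claw": 0},
    {"tx": 0,"ty": 0,"tz": -0.085,"rx": 0,"ry": 0,"rz": 0,"claw": 0},
    {"tx": 0.01,"ty": -0.001,"tz": -0.085,"rx": 0,"ry": 0,"rz": 0,"claw": 0},
    {"tx": 0.018,"ty": -0.002,"tz": -0.085,"rx": 0,"ry": 0,"rz": 0,"claw": 0},
    {"tx": 0.025,"ty": -0.003,"tz": -0.085,"rx": 0,"ry": 0,"rz": 0,"claw": 0},
    {"tx": 0.032,"ty": -0.0035,"tz": -0.085,"rx": 0,"ry": 0,"rz": 0,"claw": 0},
    {"tx": 0.039,"ty": -0.004,"tz": -0.085,"rx": 0,"ry": 0,"rz": 0,"claw": 0},
    {"tx": 0.045,"ty": -0.005,"tz": -0.085,"rx": 0,"ry": 0,"rz": 0,"claw": 0}
  ]
}}

```text
clock: 4.65
eef_pos: [573.6, 231.4, 145.9]
tool_rot: [3.141, -0.0, 1.464]
force: [0.1, -0.4, -0.5]
width: 0.0
```

>>> {"op": "apply_moves", "data": {
  "increments": [
    {"tx": 0.003,"ty": -0.0003,"tz": -0.003,"rx": 0,"ry": 0,"rz": 0,"claw": 0},
    {"tx": 0.006,"ty": -0.0006,"tz": -0.006,"rx": 0,"ry": 0,"rz": 0,"claw": 0},
    {"tx": 0.01,"ty": -0.001,"tz": -0.009,"rx": 0,"ry": 0,"rz": 0,"claw": 0},
    {"tx": 0.014,"ty": -0.0014,"tz": -0.012,"rx": 0,"ry": 0,"rz": 0,"claw": 0},
    {"tx": 0.018,"ty": -0.0018,"tz": -0.014,"rx": 0,"ry": 0,"rz": 0,"claw": 0}
  ]
}}

```text
clock: 5.15
eef_pos: [590.7, 229.5, 131.0]
tool_rot: [-3.141, 0.0, 1.464]
force: [0.5, 0.6, 0.0]
width: -0.3
```

>>> {"op": "apply_moves", "data": {
  "increments": [
    {"tx": -0.002,"ty": 0,"tz": 0.034,"rx": 0,"ry": 0,"rz": 0,"claw": 0},
    {"tx": 0.008,"ty": -0.001,"tz": 0.034,"rx": 0,"ry": 0,"rz": 0,"claw": 0},
    {"tx": 0.011,"ty": -0.001,"tz": 0.02,"rx": 0,"ry": 0,"rz": 0,"claw": 0},
    {"tx": 0.015,"ty": -0.0015,"tz": 0.01,"rx": 0,"ry": 0,"rz": 0,"claw": 0},
    {"tx": 0.018,"ty": -0.002,"tz": 0.003,"rx": 0,"ry": 0,"rz": 0,"claw": 0},
    {"tx": 0.02,"ty": -0.002,"tz": -0.001,"rx": 0,"ry": 0,"rz": 0,"claw": 0},
    {"tx": 0.02,"ty": -0.002,"tz": -0.001,"rx": 0,"ry": 0,"rz": 0,"claw": 0}
  ]
}}

```text
clock: 5.85
eef_pos: [610.1, 227.2, 129.0]
tool_rot: [-3.139, 0.001, 1.464]
force: [-0.3, -0.1, 0.7]
width: 0.1
```

>>> {"op": "apply_moves", "data": {
  "increments": [
    {"tx": 0,"ty": 0,"tz": 0.05,"rx": 0,"ry": 0,"rz": 0,"claw": 0},
    {"tx": -0.05,"ty": 0.005,"tz": 0.1,"rx": 0,"ry": 0,"rz": 0,"claw": 0.03},
    {"tx": -0.098,"ty": 0.011,"tz": 0.1,"rx": 0,"ry": 0,"rz": 0,"claw": 0.03},
    {"tx": -0.098,"ty": 0.011,"tz": 0.1,"rx": 0,"ry": 0,"rz": 0,"claw": 0.03},
    {"tx": -0.098,"ty": 0.011,"tz": 0.1,"rx": 0,"ry": 0,"rz": 0,"claw": 0.03},
    {"tx": -0.098,"ty": 0.011,"tz": 0.1,"rx": 0,"ry": 0,"rz": 0,"claw": 0.03}
  ]
}}

```text
clock: 6.45
eef_pos: [513.6, 238.3, 230.6]
tool_rot: [3.14, 0.0, 1.464]
force: [-0.4, 0.1, -0.7]
width: 30.1
```

```bash
python3 - <<'E'
from wr import *
snap("w5"); im=pickle.load(open("pics/w5.pkl","rb"))[1]
s=get_image("scene")[:,:,::-1].copy()
a=panel(im,150,80,200,150,2.6) if 0 else panel(im,170,90,160,150,2.5)
b=panel(s,282,100,100,93,4)[:375]
a=cv2.copyMakeBorder(a,0,375-a.shape[0] if a.shape[0]<375 else 0,0,0,cv2.BORDER_CONSTANT)
b=cv2.copyMakeBorder(b,0,375-b.shape[0],0,0,cv2.BORDER_CONSTANT)
cv2.imwrite("pics/m5.png",np.hstack([a[:375],b]))
E
```

```text
6.45 [513.6 238.3 230.6] [3.14  0.    1.464] [-0.4  0.1 -0.7] 30.1 cam [523.  320.3 394.8]
```

View pics/m5.png

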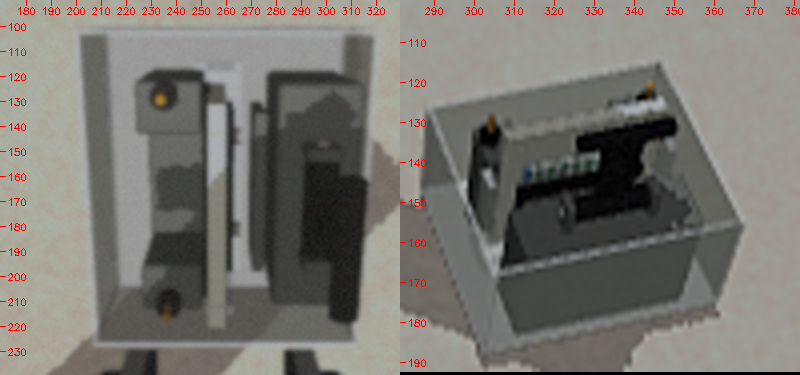

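```bash
python3 - <<'E'
from fit import *; import pickle
C,_=pickle.load(open("pics/w5.pkl","rb"));S,T=cam("scene"),cam("top")
p=[513.2,238.4,-.108]
for a in (0,.1,.3,.5,.7,.9,1.1):
    P=[(47+60*np.sin(a),y,98+60*np.cos(a)) for y in (28,-28)]
    print(a,"wrist panel",((proj(C,w(p,P))-[169.5,89.5])*2.5).round(0).tolist(),"scene panel",((proj(S,w(p,P))-[281.5,99.5])*4+[400,0]).round(0).tolist())
E
```

```text
0 wrist panel [[346.0, 179.0], [337.0, 320.0]] scene panel [[672.0, 126.0], [576.0, 146.0]]
0.1 wrist panel [[362.0, 179.0], [352.0, 320.0]] scene panel [[676.0, 135.0], [579.0, 154.0]]
0.3 wrist panel [[393.0, 177.0], [381.0, 317.0]] scene panel [[683.0, 153.0], [586.0, 173.0]]
0.5 wrist panel [[420.0, 175.0], [406.0, 312.0]] scene panel [[688.0, 174.0], [592.0, 194.0]]
0.7 wrist panel [[441.0, 171.0], [426.0, 305.0]] scene panel [[693.0, 195.0], [596.0, 215.0]]
0.9 wrist panel [[455.0, 166.0], [440.0, 297.0]] scene panel [[695.0, 216.0], [599.0, 237.0]]
1.1 wrist panel [[463.0, 161.0], [447.0, 288.0]] scene panel [[696.0, 237.0], [600.0, 257.0]]
```

The picture and projections show the lever still near 0.04 rad. Either my push left it or the fast retreat dragged it back. I'll push again slowly and track the lever angle in the scene camera at each stage.

```bash
cat > lev.py <<'E'
from fit import *
def lev(p=(513.2,238.4,-.108),im=None):
    S=cam("scene"); st=read_state(); im=get_image("scene")[:,:,::-1] if im is None else im
    g=cv2.GaussianBlur(cv2.cvtColor(im.copy(),cv2.COLOR_BGR2GRAY),(3,3),0).astype(float)
    out=[]
    for a in np.arange(0,1.25,.05):
        P=[(47+60*np.sin(a),y,98+60*np.cos(a)) for y in np.r_[-26:-13:2,13:27:2]]
        q=proj(S,w(p,P)).round().astype(int); out.append(g[q[:,1],q[:,0]].mean())
    i=int(np.argmin(out)); print(round(st["clock"],2),st["eef_pos"].round(1),st["force"].round(1),"lever~",round(i*.05,2),np.round(out).astype(int).tolist())
    return im
if __name__=="__main__": lev()
E
python3 -c "
from lev import *
lev(im=cv2.imread('pics/scene0.png')); lev()"
```

```text
6.55 [514.  237.9 229.9] [-0.1 -0.7  0.2] lever~ 0.05 [16, 14, 37, 70, 70, 63, 51, 45, 46, 48, 48, 46, 47, 47, 50, 63, 71, 71, 77, 80, 84, 93, 79, 67, 68]
6.55 [514.  237.9 229.9] [-0.1 -0.7  0.2] lever~ 0.0 [10, 11, 37, 72, 72, 64, 53, 47, 48, 48, 48, 46, 44, 41, 41, 51, 58, 58, 61, 64, 80, 96, 81, 69, 70]
```

>>> {"op": "apply_moves", "data": {
  "increments": [
    {"tx": 0.0155,"ty": -0.0016,"tz": -0.03,"rx": 0,"ry": 0,"rz": 0,"claw": 0},
    {"tx": 0.0155,"ty": -0.0016,"tz": -0.03,"rx": 0,"ry": 0,"rz": 0,"claw": 0},
    {"tx": 0.0155,"ty": -0.0016,"tz": -0.085,"rx": 0,"ry": 0,"rz": 0,"claw": 0},
    {"tx": 0.0155,"ty": -0.0016,"tz": -0.085,"rx": 0,"ry": 0,"rz": 0,"claw": 0},
    {"tx": 0.0155,"ty": -0.0016,"tz": -0.085,"rx": 0,"ry": 0,"rz": 0,"claw": 0},
    {"tx": 0.024,"ty": -0.0026,"tz": -0.085,"rx": 0,"ry": 0,"rz": 0,"claw": 0},
    {"tx": 0.032,"ty": -0.0034,"tz": -0.085,"rx": 0,"ry": 0,"rz": 0,"claw": 0},
    {"tx": 0.04,"ty": -0.0043,"tz": -0.085,"rx": 0,"ry": 0,"rz": 0,"claw": 0},
    {"tx": 0.045,"ty": -0.0048,"tz": -0.085,"rx": 0,"ry": 0,"rz": 0,"claw": 0},
    {"tx": 0.045,"ty": -0.0048,"tz": -0.085,"rx": 0,"ry": 0,"rz": 0,"claw": 0}
  ]
}}

```text
clock: 7.6
eef_pos: [559.0, 233.4, 145.9]
tool_rot: [3.14, -0.001, 1.463]
force: [-1.0, 0.7, -0.3]
width: 0.1
```

```bash
python3 lev.py
```

```text
7.6 [559.  233.4 145.9] [-1.   0.7 -0.3] lever~ 0.0 [11, 12, 39, 74, 74, 66, 54, 48, 49, 50, 50, 49, 50, 50, 53, 67, 75, 75, 74, 70, 82, 98, 83, 71, 72]
```

```bash
python3 - <<'E'
from h import *
s=get_image("scene")[:,:,::-1].copy(); t=get_image("top")[:,:,::-1].copy()
S,T=cam("scene"),cam("top"); e=read_state()["eef_pos"]; print(e,proj(S,[e]),proj(T,[e]))
a=panel(s,270,60,110,130,4,10)[:, :400]; b=panel(t,80,195,110,130,3.6)
H=520; a=a[:H];b=b[:H]
b=cv2.copyMakeBorder(b,0,H-b.shape[0],0,0,cv2.BORDER_CONSTANT)
a=cv2.copyMakeBorder(a,0,H-a.shape[0],0,0,cv2.BORDER_CONSTANT)
cv2.imwrite("pics/m6.png",np.hstack([a,b]))
E
```

```text
[557.36234665 233.82829823 145.54739934] [[336.28751675 136.3698904 ]] [[136.1059662  235.04728602]]
```

View pics/m6.png

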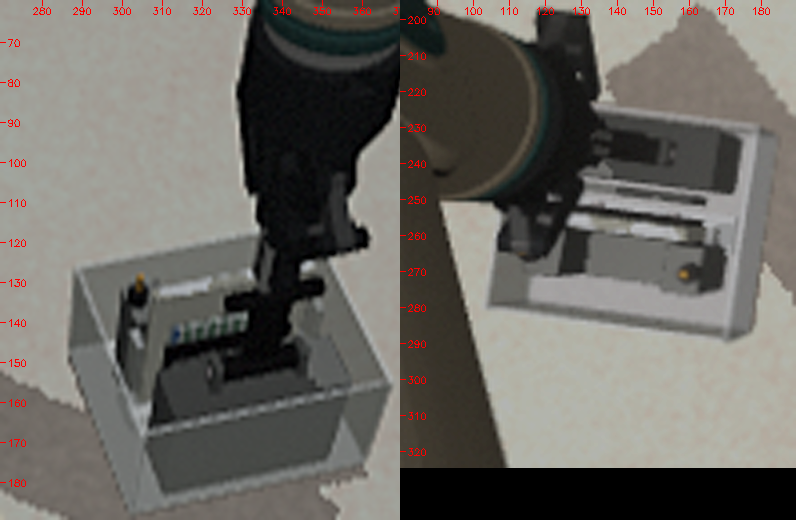

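```bash
python3 - <<'E'
from wr import *
for n,e,y in (("w2",(520.1,-189.3,270.2),1.736),("w4",(527.9,235.5,231.6),1.463)):
    C,im=pickle.load(open(f"pics/{n}.pkl","rb"))
    e=np.array(e); tx=np.array([np.cos(y),np.sin(y),0]); ty=np.array([np.sin(y),-np.cos(y),0])
    print(n,[(k,proj(C,[e+np.array([0,0,k])])[0].round(1).tolist()) for k in (-10,0,10,20)])
    print("side",[proj(C,[e+tx*11+np.array([0,0,k])])[0].round(1).tolist() for k in (0,20)])
    g=cv2.cvtColor(im,cv2.COLOR_BGR2GRAY); print(g[215:245,257].tolist())
    print("row",[(v,g[v,225:292:3].tolist()) for v in (231,240,250,262)])
snap("w6")
C,im=pickle.load(open("pics/w6.pkl","rb"))
g=cv2.cvtColor(im,cv2.COLOR_BGR2GRAY)
from fit import w
p=(513.2,238.4,-.108)
for a in (0,.1,.2,.3,.4,.5):
    q=proj(C,w(p,[(47+60*np.sin(a),y,98+60*np.cos(a)) for y in (27,22,17,13,0)])); qi=q.round().astype(int).clip(0,[511,383]); print(a,q.round(0)[[0,4]].tolist(),g[qi[:,1],qi[:,0]])
E
```

```text
w2 [(-10, [256.6, 218.8]), (0, [256.5, 225.1]), (10, [256.5, 232.1]), (20, [256.4, 239.9])]
side [[256.5, 210.3], [256.4, 223.7]]
[169, 171, 169, 167, 163, 167, 166, 169, 171, 171, 170, 171, 168, 149, 93, 42, 38, 38, 38, 36, 37, 37, 36, 38, 35, 33, 37, 34, 38, 35]
row [(231, [172, 173, 172, 169, 171, 170, 169, 127, 62, 65, 53, 38, 56, 65, 66, 151, 170, 168, 169, 166, 167, 168, 172]), (240, [168, 176, 172, 154, 48, 37, 35, 55, 64, 60, 49, 40, 57, 62, 62, 50, 36, 34, 54, 160, 169, 172, 168]), (250, [169, 170, 153, 45, 36, 37, 39, 59, 62, 61, 47, 33, 47, 59, 63, 58, 37, 31, 37, 42, 163, 168, 165]), (262, [167, 164, 62, 34, 29, 33, 41, 58, 63, 61, 35, 33, 41, 61, 64, 61, 36, 30, 33, 30, 84, 165, 169])]
w4 [(-10, [256.4, 219.1]), (0, [256.4, 225.4]), (10, [256.4, 232.4]), (20, [256.3, 240.3])]
side [[256.4, 210.6], [256.3, 224.0]]
[83, 86, 88, 85, 87, 85, 84, 84, 90, 92, 116, 141, 136, 107, 62, 32, 23, 26, 25, 22, 22, 21, 22, 29, 25, 25, 26, 18, 26, 22]
row [(231, [112, 112, 112, 110, 107, 111, 103, 85, 55, 54, 42, 24, 49, 57, 56, 148, 169, 170, 168, 166, 170, 168, 165]), (240, [104, 106, 111, 99, 32, 25, 22, 52, 54, 53, 37, 24, 44, 57, 60, 44, 26, 28, 55, 157, 165, 169, 166]), (250, [109, 110, 100, 27, 27, 25, 28, 53, 56, 58, 33, 25, 39, 56, 56, 55, 20, 25, 24, 22, 44, 51, 54]), (262, [109, 106, 34, 17, 22, 22, 34, 57, 57, 57, 30, 22, 37, 61, 58, 57, 23, 20, 17, 26, 31, 44, 43])]
7.75 [557.4 233.8 145.5] [-3.141 -0.     1.464] [-0.1  0.5 -0. ] 0.3 cam [567.  315.8 309.7]
0 [[261.0, 195.0], [260.0, 235.0]] [23 23 21 23 30]
0.1 [[270.0, 195.0], [270.0, 234.0]] [25 25 27 30 35]
0.2 [[280.0, 194.0], [279.0, 234.0]] [61 63 60 58 62]
0.3 [[289.0, 193.0], [288.0, 233.0]] [124 119 117 117 118]
0.4 [[298.0, 192.0], [296.0, 231.0]] [115 121 115 121 172]
0.5 [[306.0, 191.0], [304.0, 229.0]] [118 119 118 117 169]
```

The wrist view and the missing contact agree. The real fingertips end about 20–26 mm above the reported TCP: the tip edge is seen at row 229, but row 210 was expected. I'll probe this by touching the handle's top (z≈164) gently.

>>> {"op": "apply_moves", "data": {
  "increments": [
    {"tx": 0.002,"ty": 0,"tz": -0.001,"rx": 0,"ry": 0,"rz": 0,"claw": 0},
    {"tx": 0.002,"ty": 0,"tz": -0.002,"rx": 0,"ry": 0,"rz": 0,"claw": 0},
    {"tx": 0.002,"ty": 0,"tz": -0.003,"rx": 0,"ry": 0,"rz": 0,"claw": 0},
    {"tx": 0.002,"ty": 0,"tz": -0.003,"rx": 0,"ry": 0,"rz": 0,"claw": 0}
  ]
}}

```text
clock: 8.2
eef_pos: [559.9, 233.9, 143.2]
tool_rot: [3.141, -0.0, 1.464]
force: [-0.7, -0.7, 3.8]
width: -0.2
```

>>> {"op": "apply_moves", "data": {
  "increments": [
    {"tx": 0,"ty": 0,"tz": -0.001,"rx": 0,"ry": 0,"rz": 0,"claw": 0},
    {"tx": 0,"ty": 0,"tz": -0.002,"rx": 0,"ry": 0,"rz": 0,"claw": 0},
    {"tx": 0,"ty": 0,"tz": -0.002,"rx": 0,"ry": 0,"rz": 0,"claw": 0}
  ]
}}

```text
clock: 8.5
eef_pos: [561.1, 233.8, 142.9]
tool_rot: [3.138, -0.001, 1.463]
force: [-2.6, -2.2, 13.6]
width: 0.0
```

>>> {"op": "apply_moves", "data": {
  "increments": [
    {"tx": 0,"ty": 0,"tz": -0.001,"rx": 0,"ry": 0,"rz": 0,"claw": 0},
    {"tx": 0,"ty": 0,"tz": -0.002,"rx": 0,"ry": 0,"rz": 0,"claw": 0},
    {"tx": 0,"ty": 0,"tz": -0.002,"rx": 0,"ry": 0,"rz": 0,"claw": 0}
  ]
}}

```text
clock: 8.8
eef_pos: [563.0, 233.7, 142.7]
tool_rot: [3.134, -0.002, 1.463]
force: [-1.1, -3.7, 22.6]
width: -0.1
```

Contact came at TCP z≈143 on a handle top at 164 mm, so the real tip is about 21 mm short of the reported TCP. I'll redo the push with that offset.

>>> {"op": "apply_moves", "data": {
  "increments": [
    {"tx": 0,"ty": 0,"tz": 0.02,"rx": 0,"ry": 0,"rz": 0,"claw": 0},
    {"tx": 0,"ty": 0,"tz": 0.02,"rx": 0,"ry": 0,"rz": 0,"claw": 0},
    {"tx": -0.034,"ty": 0.0036,"tz": 0.02,"rx": 0,"ry": 0,"rz": 0,"claw": 0},
    {"tx": -0.034,"ty": 0.0036,"tz": 0.02,"rx": 0,"ry": 0,"rz": 0,"claw": 0},
    {"tx": -0.034,"ty": 0.0036,"tz": 0.005,"rx": 0,"ry": 0,"rz": 0,"claw": 0},
    {"tx": -0.034,"ty": 0.0036,"tz": -0.0195,"rx": 0,"ry": 0,"rz": 0,"claw": 0},
    {"tx": -0.034,"ty": 0.0036,"tz": -0.0195,"rx": 0,"ry": 0,"rz": 0,"claw": 0},
    {"tx": -0.027,"ty": 0.0029,"tz": -0.0195,"rx": 0,"ry": 0,"rz": 0,"claw": 0},
    {"tx": -0.02,"ty": 0.0021,"tz": -0.0195,"rx": 0,"ry": 0,"rz": 0,"claw": 0},
    {"tx": -0.013,"ty": 0.0014,"tz": -0.0195,"rx": 0,"ry": 0,"rz": 0,"claw": 0},
    {"tx": -0.006,"ty": 0.0006,"tz": -0.0195,"rx": 0,"ry": 0,"rz": 0,"claw": 0},
    {"tx": 0,"ty": 0,"tz": -0.0195,"rx": 0,"ry": 0,"rz": 0,"claw": 0}
  ]
}}

```text
clock: 10.0
eef_pos: [558.8, 234.1, 118.8]
tool_rot: [-3.139, 0.0, 1.464]
force: [-5.5, 2.6, -3.4]
width: 0.1
```

```bash
python3 lev.py
```

```text
10.0 [558.8 234.1 118.8] [-5.5  2.6 -3.4] lever~ 0.3 [49, 51, 68, 82, 45, 16, 10, 13, 34, 49, 50, 48, 48, 49, 54, 68, 76, 75, 72, 67, 81, 98, 83, 71, 72]
```

>>> {"op": "apply_moves", "data": {
  "increments": [
    {"tx": 0.005,"ty": -0.0005,"tz": 0,"rx": 0,"ry": 0,"rz": 0,"claw": 0},
    {"tx": 0.01,"ty": -0.001,"tz": -0.001,"rx": 0,"ry": 0,"rz": 0,"claw": 0},
    {"tx": 0.015,"ty": -0.0016,"tz": -0.002,"rx": 0,"ry": 0,"rz": 0,"claw": 0},
    {"tx": 0.02,"ty": -0.0021,"tz": -0.004,"rx": 0,"ry": 0,"rz": 0,"claw": 0},
    {"tx": 0.025,"ty": -0.0027,"tz": -0.007,"rx": 0,"ry": 0,"rz": 0,"claw": 0},
    {"tx": 0.03,"ty": -0.0032,"tz": -0.01,"rx": 0,"ry": 0,"rz": 0,"claw": 0},
    {"tx": 0.034,"ty": -0.0036,"tz": -0.012,"rx": 0,"ry": 0,"rz": 0,"claw": 0},
    {"tx": 0.038,"ty": -0.004,"tz": -0.013,"rx": 0,"ry": 0,"rz": 0,"claw": 0},
    {"tx": 0.038,"ty": -0.004,"tz": -0.013,"rx": 0,"ry": 0,"rz": 0,"claw": 0}
  ]
}}

```text
clock: 10.95
eef_pos: [597.6, 229.5, 106.0]
tool_rot: [-3.141, 0.0, 1.464]
force: [-2.8, -0.0, 1.3]
width: -0.1
```

```bash
python3 lev.py
```

```text
10.95 [597.6 229.5 106. ] [-2.8 -0.   1.3] lever~ 1.05 [53, 53, 52, 50, 40, 37, 35, 24, 13, 11, 14, 20, 19, 13, 14, 14, 22, 51, 62, 38, 13, 11, 14, 41, 65]
```

>>> {"op": "apply_moves", "data": {
  "increments": [
    {"tx": -0.003,"ty": 0,"tz": 0.03,"rx": 0,"ry": 0,"rz": 0,"claw": 0},
    {"tx": -0.003,"ty": 0,"tz": 0.08,"rx": 0,"ry": 0,"rz": 0,"claw": 0},
    {"tx": -0.003,"ty": 0,"tz": 0.08,"rx": 0,"ry": 0,"rz": 0,"claw": 0},
    {"tx": -0.04,"ty": 0.004,"tz": 0.08,"rx": 0,"ry": 0,"rz": 0,"claw": 0.03},
    {"tx": -0.084,"ty": 0.0088,"tz": 0.08,"rx": 0,"ry": 0,"rz": 0,"claw": 0.03},
    {"tx": -0.084,"ty": 0.0088,"tz": 0.08,"rx": 0,"ry": 0,"rz": 0,"claw": 0.03},
    {"tx": -0.084,"ty": 0.0088,"tz": 0.08,"rx": 0,"ry": 0,"rz": 0,"claw": 0.03}
  ]
}}

```text
clock: 11.7
eef_pos: [514.5, 238.7, 186.8]
tool_rot: [3.138, -0.001, 1.465]
force: [0.7, 0.1, 1.2]
width: 30.5
```

```bash
python3 - <<'E'
from lev import *; from wr import snap
import pickle
s=lev().copy(); snap("w7"); im=pickle.load(open("pics/w7.pkl","rb"))[1]
a=panel(im,165,70,180,170,2.3); b=panel(s,282,100,95,93,4)
H=390; f=lambda x:cv2.copyMakeBorder(x[:H],0,max(0,H-x.shape[0]),0,0,cv2.BORDER_CONSTANT)
m=np.hstack([f(a)[:,:414],f(b)[:,:380]]); cv2.imwrite("pics/m7.png",m)
E
```

```text
11.7 [514.5 238.7 186.8] [0.7 0.1 1.2] lever~ 1.1 [91, 93, 94, 91, 80, 76, 71, 60, 50, 48, 48, 46, 41, 36, 34, 36, 42, 53, 58, 40, 21, 17, 17, 40, 63]
11.75 [515.6 238.5 186.8] [ 3.138e+00 -1.000e-03  1.463e+00] [ 1.5  0.6 -0.4] 30.2 cam [524.6 320.4 350.9]
```

View pics/m7.png

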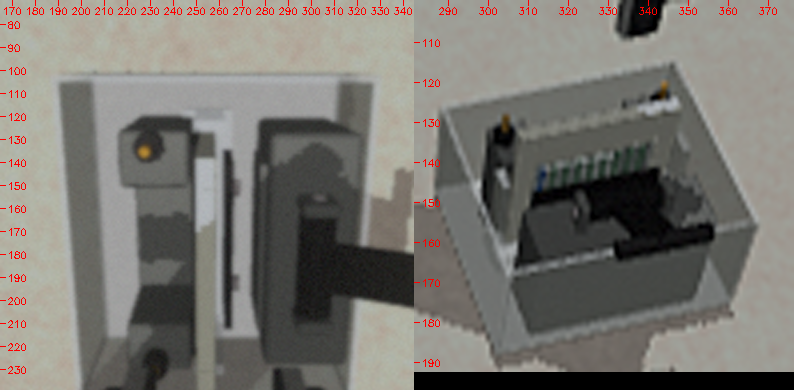

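The lever is fully over, with the handle lying at scene (318–350, 158–162). The cassette still stands in the gap. I'll refine the cassette's x from this view.

```bash
python3 - <<'E'
from fit import *; import pickle
C,_=pickle.load(open("pics/w7.pkl","rb")); p=(513.2,238.4,-.108)
for q in ((195,160),(215,158),(195,250),(216,250),(195,340),(217,340)):
    X=atz(C,(165+q[0]/2.3-.5,70+q[1]/2.3-.5),120); d=X[:2]-p[:2]; c,s=np.cos(p[2]),np.sin(p[2]); print(X.round(1),(c*d[0]+s*d[1]).round(1),(-s*d[0]+c*d[1]).round(1))
E
```

```text
[514.8 287.7 120. ] -3.7 49.2
[522.3 287.6 120. ] 3.7 49.9
[510.7 252.8 120. ] -4.1 14.1
[518.9 251.9 120. ] 4.2 14.1
[506.2 214.4 120. ] -4.4 -24.6
[515.2 213.4 120. ] 4.7 -24.6
```

Cassette centred at (513.2, 238.4). I'll descend so the real tips reach about 92 mm, close on the edge and check.

>>> {"op": "apply_moves", "data": {
  "increments": [
    {"tx": -0.0005,"ty": 0,"tz": -0.04,"rx": 0,"ry": 0,"rz": 0,"claw": 0.03},
    {"tx": -0.0005,"ty": 0,"tz": -0.08,"rx": 0,"ry": 0,"rz": 0,"claw": 0.03},
    {"tx": -0.0005,"ty": 0,"tz": -0.1,"rx": 0,"ry": 0,"rz": 0,"claw": 0.03},
    {"tx": -0.0005,"ty": 0,"tz": -0.114,"rx": 0,"ry": 0,"rz": 0,"claw": 0.03},
    {"tx": -0.0005,"ty": 0,"tz": -0.114,"rx": 0,"ry": 0,"rz": 0,"claw": 0.03},
    {"tx": -0.0005,"ty": 0,"tz": -0.114,"rx": 0,"ry": 0,"rz": 0,"claw": 0.0},
    {"tx": -0.0005,"ty": 0,"tz": -0.114,"rx": 0,"ry": 0,"rz": 0,"claw": 0.0},
    {"tx": -0.0005,"ty": 0,"tz": -0.114,"rx": 0,"ry": 0,"rz": 0,"claw": 0.0},
    {"tx": -0.0005,"ty": 0,"tz": -0.114,"rx": 0,"ry": 0,"rz": 0,"claw": 0.0},
    {"tx": -0.0005,"ty": 0,"tz": -0.114,"rx": 0,"ry": 0,"rz": 0,"claw": 0.0}
  ]
}}

```text
clock: 12.8
eef_pos: [514.1, 238.9, 73.1]
tool_rot: [3.14, -0.001, 1.464]
force: [0.2, -0.1, 6.4]
width: 6.7
```

>>> {"op": "apply_moves", "data": {
  "increments": [
    {"tx": 0,"ty": 0,"tz": 0.005,"rx": 0,"ry": 0,"rz": 0,"claw": 0.0},
    {"tx": 0,"ty": 0,"tz": 0.01,"rx": 0,"ry": 0,"rz": 0,"claw": 0.0},
    {"tx": 0,"ty": 0,"tz": 0.015,"rx": 0,"ry": 0,"rz": 0,"claw": 0.0},
    {"tx": 0,"ty": 0,"tz": 0.02,"rx": 0,"ry": 0,"rz": 0,"claw": 0.0},
    {"tx": 0,"ty": 0,"tz": 0.02,"rx": 0,"ry": 0,"rz": 0,"claw": 0.0}
  ]
}}

```text
clock: 13.3
eef_pos: [513.5, 238.8, 92.8]
tool_rot: [3.141, -0.001, 1.464]
force: [0.8, -0.8, -0.8]
width: 6.8
```

>>> {"op": "apply_moves", "data": {
  "increments": [
    {"tx": 0,"ty": 0,"tz": 0.015,"rx": 0,"ry": 0,"rz": 0,"claw": 0.0},
    {"tx": 0,"ty": 0,"tz": 0.03,"rx": 0,"ry": 0,"rz": 0,"claw": 0.0},
    {"tx": 0,"ty": 0,"tz": 0.05,"rx": 0,"ry": 0,"rz": 0,"claw": 0.0},
    {"tx": 0,"ty": 0,"tz": 0.07,"rx": 0,"ry": 0,"rz": 0,"claw": 0.0},
    {"tx": 0,"ty": 0,"tz": 0.09,"rx": 0,"ry": 0,"rz": 0,"claw": 0.0},
    {"tx": 0,"ty": 0,"tz": 0.11,"rx": 0,"ry": 0,"rz": 0,"claw": 0.0},
    {"tx": 0,"ty": 0,"tz": 0.13,"rx": 0,"ry": 0,"rz": 0,"claw": 0.0},
    {"tx": 0,"ty": 0,"tz": 0.14,"rx": 0,"ry": 0,"rz": 0,"claw": 0.0},
    {"tx": 0,"ty": 0,"tz": 0.14,"rx": 0,"ry": 0,"rz": 0,"claw": 0.0}
  ]
}}

```text
clock: 14.2
eef_pos: [513.8, 239.0, 233.1]
tool_rot: [3.139, -0.001, 1.464]
force: [0.5, 0.3, -1.0]
width: 7.1
```

```bash
python3 - <<'E'
from lev import *; from wr import snap
import pickle
s=lev().copy(); t=get_image("top")[:,:,::-1].copy(); snap("w8"); im=pickle.load(open("pics/w8.pkl","rb"))[1]
cv2.imwrite("pics/s8.png",s);cv2.imwrite("pics/t8.png",t)
a=panel(im,150,100,210,190,1.9); b=panel(s,275,40,100,120,4)
H=480; f=lambda x:cv2.copyMakeBorder(x[:H],0,max(0,H-x.shape[0]),0,0,cv2.BORDER_CONSTANT)
cv2.imwrite("pics/m8.png",np.hstack([f(a)[:,:399],f(b)[:,:400]]))
E
```

```text
14.2 [513.8 239.  233.1] [ 0.5  0.3 -1. ] lever~ 1.05 [91, 82, 82, 84, 79, 77, 76, 62, 50, 49, 49, 48, 46, 40, 37, 36, 39, 45, 49, 36, 20, 16, 17, 40, 63]
14.3 [512.7 238.2 231.2] [-3.141e+00  1.000e-03  1.464e+00] [-0.8 -1.6 -1.5] 6.6 cam [522.5 320.3 395.3]
```

View pics/m8.png

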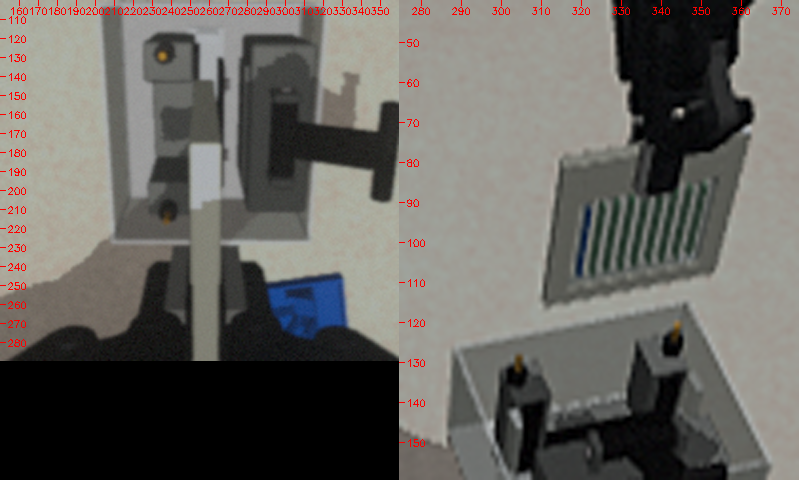

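The cassette is held upright, with its bottom corners at scene (311,116) and (354,107.5), and the lever is still open. I'll measure the in-hand pose and work out the placing poses.

```bash
cat > place.py <<'E'
from fit import *
def plan(tc,rack=(508.7,-192.3,.168),cas_yaw=-.108):
    R0=R.from_euler("z",cas_yaw); R1=R.from_euler("z",rack[2])*R.from_euler("y",-np.pi/6)
    rel=(R1*R0.inv()).as_rotvec(degrees=True)/5
    f=lambda x,y,z: np.array([rack[0],rack[1],30])+R1.apply([x,y,z])+R1.apply(tc)
    return rel,f,R1
E
python3 - <<'E'
from place import *
S=cam("scene")
e=np.array([513.2,238.6,232.0]); uv=np.array([(311,115.75),(353.75,107.5),(315,78.75),(361.75,72.75)])
def g(q): # dx local,dy,dz bottom rel to TCP, roll,pitch,yaw
    Rm=R.from_euler("z",-.108)*R.from_euler("xyz",[q[3],q[4],0])
    return proj(S,[e+R.from_euler("z",-.108).apply(q[:3])+Rm.apply(P) for P in ((0,-50,0),(0,50,0),(0,-50,100),(0,50,100))])
print("nominal resid",(g([0,0,-53,0,0])-uv).round(1).tolist())
r=least_squares(lambda q:(g(q)-uv).ravel(),[0,0,-53,0,0]); print(r.x.round(3),np.abs(r.fun).max().round(2))
rel,f,R1=plan([0,0,53]); print("rel",rel.round(3)); c0=np.array([513.2,238.6,232.0])
for n,a in (("hi",(1.5,0,140)),("hover",(1.5,0,80)),("z20",(1.5,0,20)),("z5",(1,0,5)),("z0",(.5,0,0))): print(n,f(*a).round(1),((f(*a)-c0)/1000).round(4))
print("zdir",R1.apply([0,0,1]).round(4),"xdir",R1.apply([1,0,0]).round(4)); print(read_state()["qpos"].round(3))
E
```

```text
nominal resid [[-0.8, 0.2], [-0.9, -0.0], [0.3, 1.9], [0.4, -0.9]]
[-6.7010e+00  4.6730e+00 -6.1338e+01 -8.0000e-03 -4.0000e-02] 1.38
rel [ 0.181 -6.016  3.09 ]
hi [ 414.8 -208.2  197.9] [-0.0984 -0.4468 -0.0341]
hover [ 444.4 -203.2  145.9] [-0.0688 -0.4418 -0.0861]
z20 [ 474.  -198.2   94. ] [-0.0392 -0.4368 -0.138 ]
z5 [ 481.  -197.    80.7] [-0.0322 -0.4356 -0.1513]
z0 [ 483.  -196.7   76.1] [-0.0302 -0.4353 -0.1559]
zdir [-0.493  -0.0836  0.866 ] xdir [0.8538 0.1448 0.5   ]
[-0.238  0.504 -0.372  1.725  0.217  0.955 -0.802]
```

The nominal in-hand pose holds to within 1–2 px. Now I'll carry the cassette over the front place with the tilt.

>>> {"op": "apply_moves", "data": {
  "increments": [
    {"tx": -0.004,"ty": -0.03,"tz": 0.01,"rx": 0,"ry": 0,"rz": 0.3,"claw": 0},
    {"tx": -0.015,"ty": -0.07,"tz": 0.02,"rx": 0,"ry": 0,"rz": 0.8,"claw": 0},
    {"tx": -0.03,"ty": -0.11,"tz": 0.02,"rx": 0,"ry": -0.5,"rz": 1.4,"claw": 0},
    {"tx": -0.04,"ty": -0.15,"tz": 0.02,"rx": 0,"ry": -1.3,"rz": 2.0,"claw": 0},
    {"tx": -0.05,"ty": -0.19,"tz": 0.02,"rx": 0.05,"ry": -2.2,"rz": 2.5,"claw": 0},
    {"tx": -0.06,"ty": -0.235,"tz": 0.01,"rx": 0.1,"ry": -3.1,"rz": 2.8,"claw": 0},
    {"tx": -0.067,"ty": -0.28,"tz": 0.0,"rx": 0.13,"ry": -4.0,"rz": 3.0,"claw": 0},
    {"tx": -0.073,"ty": -0.325,"tz": -0.01,"rx": 0.16,"ry": -4.9,"rz": 3.09,"claw": 0},
    {"tx": -0.077,"ty": -0.37,"tz": -0.02,"rx": 0.18,"ry": -5.6,"rz": 3.09,"claw": 0},
    {"tx": -0.08,"ty": -0.41,"tz": -0.03,"rx": 0.181,"ry": -6.016,"rz": 3.09,"claw": 0},
    {"tx": -0.0836,"ty": -0.4443,"tz": -0.045,"rx": 0.181,"ry": -6.016,"rz": 3.09,"claw": 0},
    {"tx": -0.0836,"ty": -0.4443,"tz": -0.06,"rx": 0.181,"ry": -6.016,"rz": 3.09,"claw": 0}
  ]
}}

```text
clock: 15.55
eef_pos: [435.8, -84.8, 227.3]
tool_rot: [2.686, -0.046, 1.761]
force: [0.6, 0.6, -2.4]
width: 6.7
```

>>> {"op": "apply_moves", "data": {
  "increments": [
    {"tx": 0,"ty": 0,"tz": 0,"rx": 0,"ry": 0,"rz": 0,"claw": 0},
    {"tx": 0,"ty": 0,"tz": 0,"rx": 0,"ry": 0,"rz": 0,"claw": 0},
    {"tx": 0,"ty": 0,"tz": 0,"rx": 0,"ry": 0,"rz": 0,"claw": 0}
  ]
}}

```text
clock: 15.85
eef_pos: [436.6, -83.9, 227.9]
tool_rot: [2.686, -0.046, 1.762]
force: [0.8, 0.0, -0.5]
width: 6.6
```

```bash
python3 - <<'E'
from place import *
import pickle
st=read_state(); print(st["clock"],st["eef_pos"],st["tool_rot"],st["force"],st["width"],st["qpos"].round(2))
Rt=R.from_euler("xyz",st["tool_rot"]).as_matrix()
rel,f,R1=plan([0,0,53]); M=R1.as_matrix()
print("tool z vs -zdir deg",np.degrees(np.arccos(-Rt[:,2]@M[:,2])),"tool y vs x",np.degrees(np.arccos(abs(Rt[:,1]@M[:,0]))))
print("cassette in rest", (M.T@(st["eef_pos"]-[508.7,-192.3,30])-[0,0,53]).round(1))
E
```

```text
15.85 [436.62018789 -83.87314302 227.91457529] [ 2.68620616 -0.0459516   1.76174805] [ 0.81658982  0.0179389  -0.49852768] 6.568172703433612 [ 0.65  0.2  -0.36  2.39 -0.79  0.25  1.23]
tool z vs -zdir deg 4.915511445414469 tool y vs x 3.9379590429485014
cassette in rest [ 53.1 119.  144.9]
```

The arm stopped short at joint limits: q6 is 0.25 against a minimum of 0.23, and q4 is 2.39 against 2.47. I'll identify the arm's kinematics from the recorded states so I can choose a reachable tilted route.

```bash
cat > kin.py <<'E'
from place import *
import itertools
D=[([1.21920638,.62936561,.03839531,1.51837645,-.02700002,.99627476,-.02001312],[183.11,-622.98,209.57],[-3.13968,0,.285814]),
([-.238,.504,-.372,1.725,.217,.955,-.802],[512.9,238.4,231.5],[-3.141,0.0,1.464]),
([.65,.2,-.36,2.39,-.79,.25,1.23],[436.62,-83.87,227.9],[2.68620616,-.0459516,1.76174805])]
def fk(q,P,sg):
    Z=lambda a:R.from_euler("z",a); Y=lambda a:R.from_euler("y",a)
    d1,L1,L2,L,a1,a2,c1,c7=P
    p=np.array([0,0,d1]);r=Z(sg[0]*q[0]+c1)*Y(q[1]); r=r*Z(sg[1]*q[2])
    p=p+r.apply([a1,0,L1]); r=r*Y(q[3]); p=p+r.apply([-a1,0,0]) ; r=r*Z(sg[2]*q[4]); p=p+r.apply([0,0,L2]); r=r*Y(q[5]); p=p+r.apply([a2,0,L]); r=r*Z(sg[3]*q[6]+c7)
    return p,r
def res(P,sg,D=None):
    o=[]
    for q,t,e in D or globals()["D"]:
        p,r=fk(q,P,sg); o+=list((p-t)/1000)+list((r*R.from_euler("xyz",e).inv()).as_rotvec()*.3)
    return np.array(o)
E
python3 - <<'E'
from kin import *
st=read_state(); D[2]=(list(st["qpos"]),list(st["eef_pos"]),list(st["tool_rot"]))
best=None
for sg in itertools.product((1,-1),repeat=4):
    for c1 in (0,np.pi):
        for c7 in (0,1.57,3.14,-1.57):
            r=least_squares(lambda P:res(P*np.r_[[1000]*6,1,1],sg,D),[.3,.4,.4,.3,0,0,c1,c7])
            if best is None or r.cost<best[0]: best=(r.cost,sg,r.x)
print(best); P=best[2]*np.r_[[1000]*6,1,1]; print((res(P,best[1],D).reshape(-1,6)*1000).round(1))
import json; json.dump([P.tolist(),best[1]],open("kin.json","w"))
E
```

```text
(np.float64(2.147333687834119e-05), (-1, -1, -1, -1), array([ 0.30393267,  0.56201443,  0.3746642 ,  0.34692763,  0.00218755,
       -0.00175318, -0.04342711,  1.52852225]))
[[-0.2  0.5 -1.9  0.  -0.  -0.3]
 [ 0.2  1.3  1.4 -0.3  0.2 -0.6]
 [-0.2  0.4  0.5 -5.4 -1.5 -1.6]]
```

```bash
cat > ik.py <<'E'
from kin import *
import json
P,sg=json.load(open("kin.json")); P=np.array(P)
lo=np.array([-3.06,-.37,-1.25,.18,-1.1,.23,-2.94])+.04; hi=np.array([3.06,2.12,1.32,2.47,4.24,1.98,2.94])-.04
def ik(t,Rt,q0):
    f=lambda q:(lambda pr:np.r_[(pr[0]-t)/1000,(pr[1]*Rt.inv()).as_rotvec()*.3])(fk(q,P,sg))
    r=least_squares(f,np.clip(q0,lo+1e-3,hi-1e-3),bounds=(lo,hi)); return r.x,np.abs(r.fun).max()*1000
rack=(508.7,-192.3,.168)
def pose(x,y,z,tilt,flip=0,tc=53):
    M=R.from_euler("z",rack[2])*R.from_euler("y",-np.radians(tilt))
    M0=R.from_euler("z",rack[2])*R.from_euler("y",-np.pi/6)
    b=np.array([rack[0],rack[1],30])+M0.apply([x,y,z])
    # cassette->tool: tool z=-cz, tool y=+cx, tool x=+cy
    T=R.from_matrix(np.array([[0,1,0],[1,0,0],[0,0,-1.]]).T)
    if flip: T=R.from_euler("z",np.pi)*T
    return b+M.apply([0,0,tc]),M*T
E
python3 - <<'E'
from ik import *
rng=np.random.default_rng(0)
for z in (140,100,60,0):
  for tilt in (30,26,22):
    for flip in (0,1):
        t,Rt=pose(1.5,0,z,tilt,flip); ok=[]
        for k in range(25):
            q,e=ik(t,Rt,rng.uniform(lo,hi))
            if e<1: ok.append(q)
        if ok:
            u=[];[u.append(q) for q in ok if not any(np.abs(q-v).max()<.6 for v in u)]
            print(z,tilt,flip,len(ok),[q.round(2).tolist() for q in u[:3]])
        else: print(z,tilt,flip,"none")
E
```

```text
140 30 0 none
140 30 1 none
140 26 0 16 [[1.0, 0.33, -0.43, 2.33, -0.8, 0.27, 1.53], [1.49, 0.56, -1.21, 2.33, 0.93, 0.32, -0.25]]
140 26 1 14 [[1.49, 0.56, -1.21, 2.33, 0.93, 0.32, 2.9], [0.96, 0.32, -0.38, 2.33, -0.85, 0.28, -1.56]]
140 22 0 10 [[0.86, 0.32, -0.31, 2.28, -0.56, 0.33, 1.25], [1.42, 0.54, -1.18, 2.28, 0.79, 0.4, -0.15], [0.16, 0.35, 0.61, 2.28, -1.05, 0.59, 1.79]]
140 22 1 12 [[0.83, 0.31, -0.28, 2.28, -0.59, 0.34, -1.86], [0.35, 0.32, 0.34, 2.28, -0.95, 0.5, -1.47], [1.25, 0.41, -0.86, 2.28, 0.23, 0.29, -2.7]]
100 30 0 8 [[1.42, 0.67, -1.15, 2.4, 1.64, 0.27, -0.91]]
100 30 1 11 [[1.44, 0.71, -1.21, 2.4, 1.62, 0.33, 2.24]]
100 26 0 5 [[1.35, 0.62, -1.09, 2.34, 1.28, 0.28, -0.59]]
100 26 1 8 [[1.34, 0.62, -1.08, 2.34, 1.27, 0.27, 2.56]]
100 22 0 18 [[1.23, 0.55, -0.95, 2.29, 0.87, 0.28, -0.21], [0.69, 0.39, -0.15, 2.29, -0.86, 0.27, 1.54]]
100 22 1 11 [[0.48, 0.39, 0.13, 2.29, -1.06, 0.37, -1.39], [1.27, 0.58, -1.02, 2.29, 0.98, 0.32, 2.81]]
60 30 0 14 [[1.3, 0.74, -1.05, 2.4, 1.99, 0.31, -1.24], [0.83, 0.52, -0.28, 2.4, 4.2, 0.27, 2.84]]
60 30 1 17 [[1.28, 0.72, -1.0
[... 188 characters left out ...]
12 [[1.16, 0.65, -0.93, 2.29, 1.28, 0.3, -0.63]]
60 22 1 9 [[1.15, 0.64, -0.91, 2.29, 1.26, 0.28, 2.54]]
0 30 0 18 [[1.08, 0.79, -0.78, 2.38, 2.57, 0.31, -1.81], [0.47, 0.66, 0.15, 2.38, 4.2, 0.53, 2.81], [0.88, 0.69, -0.45, 2.38, 3.44, 0.27, -2.7]]
0 30 1 12 [[1.02, 0.75, -0.68, 2.38, 2.84, 0.27, 1.06], [0.46, 0.66, 0.17, 2.38, 4.2, 0.54, -0.34], [1.2, 0.9, -1.01, 2.38, 2.2, 0.45, 1.72]]
0 26 0 15 [[1.2, 0.92, -1.1, 2.33, 1.86, 0.52, -1.14], [0.6, 0.63, -0.1, 2.33, 4.17, 0.29, 2.79]]
0 26 1 11 [[1.06, 0.78, -0.81, 2.33, 2.12, 0.28, 1.73], [0.58, 0.63, -0.07, 2.33, 4.2, 0.3, -0.38]]
0 22 0 7 [[1.01, 0.75, -0.8, 2.27, 1.71, 0.28, -1.04]]
0 22 1 12 [[1.04, 0.77, -0.85, 2.27, 1.69, 0.32, 2.12]]
```

```bash
cat > sim.py <<'E'
from ik import *
LO=np.array([-3.06,-.37,-1.25,.18,-1.1,.23,-2.94]);HI=np.array([3.06,2.12,1.32,2.47,4.24,1.98,2.94])
def jac(q):
    p0,r0=fk(q,P,sg); J=np.zeros((6,7))
    for i in range(7):
        d=np.array(q,float); d[i]+=1e-5; p,r=fk(d,P,sg); J[:3,i]=(p-p0)/1e3/1e-5; J[3:,i]=(r*r0.inv()).as_rotvec()/1e-5
    return p0,r0,J
def go(q,wps,lam=1e-2,null=0.0,qm=None,sub=3,lim=.02):
    q=np.array(q,float)
    for t,Rt in wps:
        for k in range(60):
            p,r,J=jac(q); e=np.r_[(t-p)/1e3,(Rt*r.inv()).as_rotvec()]
            if np.linalg.norm(e)<2e-3: break
            n=max(np.linalg.norm(e[:3])/.017,np.linalg.norm(e[3:])/.05,1); e=e/n
            A=J.T@np.linalg.inv(J@J.T+lam**2*np.eye(6)); dq=A@e
            if null: dq+=(np.eye(7)-A@J)@(null*(qm-q))
            q=np.clip(q+dq,LO,HI)
    return q
def lin(a,b,n=12):
    (ta,Ra),(tb,Rb)=a,b; v=(Rb*Ra.inv()).as_rotvec()
    return [(ta+(tb-ta)*s,R.from_rotvec(v*s)*Ra) for s in np.linspace(1/n,1,n)]
E
python3 - <<'E'
from sim import *
q=np.array(D[0][0]); q0=q.copy(); u=lambda v:R.from_rotvec(np.radians(5)*np.array(v,float))
p,r=fk(q,P,sg)
A=(np.array([183.28,-623.64,210.5]),r);B=(np.array([520.3,-189.6,270.5]),u([0,0,16.6])*r);C=(np.array([520.3,-299.6,170.5]),B[1]);E=(np.array([527.7,236.4,230.5]),u([0,0,-3.1])*B[1]);F=(np.array([513.2,238.6,232.]),E[1])
mid=(LO+HI)/2
for null,qm in ((0,None),(.02,mid),(.02,q0),(.1,mid),(.1,q0)):
    x=q
    for a,b in ((A,B),(B,C),(C,E),(E,F)): x=go(x,lin(a,b,20),null=null,qm=qm)
    print(null,"mid" if qm is mid else "q0",x.round(3).tolist())
print("true",[-.238,.504,-.372,1.725,.217,.955,-.802])
E
```

```text
0 q0 [-0.27, 0.5, -0.316, 1.724, 0.183, 0.948, -0.764]
0.02 mid [-0.201, 0.513, -0.425, 1.724, 0.248, 0.959, -0.828]
0.02 q0 [-0.261, 0.502, -0.331, 1.724, 0.192, 0.949, -0.773]
0.1 mid [-0.184, 0.517, -0.451, 1.724, 0.264, 0.963, -0.844]
0.1 q0 [-0.255, 0.503, -0.339, 1.724, 0.197, 0.95, -0.777]
true [-0.238, 0.504, -0.372, 1.725, 0.217, 0.955, -0.802]
```

```bash
cat > search.py <<'E'
from sim import *
import sys
rng=np.random.default_rng(int(sys.argv[1])); q=read_state()["qpos"]; cur=fk(q,P,sg); best=[]
err=lambda x,T:(np.linalg.norm(fk(x,P,sg)[0]-T[0]),np.degrees((fk(x,P,sg)[1]*T[1].inv()).magnitude()))
for k in range(45):
    tilt=rng.choice([25,27,29]); flip=int(rng.random()<.25)
    H=pose(4,0,75,tilt,flip); G=pose(1.5,0,0,tilt,flip)
    w1=np.array([rng.uniform(470,720),rng.uniform(-350,200),rng.uniform(250,330)]); t1=rng.uniform(0,30)
    # W1 orientation: rack yaw+dy, tilt t1 plus side lean
    dy,side=rng.uniform(-.9,.9),rng.uniform(-20,20)
    T=R.from_matrix(np.array([[0,1,0],[1,0,0],[0,0,-1.]]).T)
    if flip: T=R.from_euler("z",np.pi)*T
    M=R.from_euler("z",.168+dy)*R.from_euler("y",-np.radians(t1))*R.from_euler("x",np.radians(side))
    W1=(w1,M*T)
    x=q;tr=[]
    for a,b in ((cur,W1),(W1,H),(H,G)):
        x=go(x,lin(a,b,8)); tr.append((err(x,b),x))
    c=sum(e[0]+3*e[1] for e,_ in tr[1:]); m=min((tr[-1][1]-LO).min(),(HI-tr[-1][1]).min())
    best.append((c,dict(tilt=int(tilt),flip=flip,w1=w1.round(0).tolist(),t1=round(t1,1),dy=round(dy,2),side=round(side,1)),[(np.round(e,1).tolist(),y.round(2).tolist()) for e,y in tr]))
best.sort(key=lambda b:b[0])
for b in best[:2]: print(round(b[0],1),b[1]);[print("   ",t) for t in b[2]]
E
time (for s in 1 2 3 4 5 6 7 8; do OMP_NUM_THREADS=1 timeout 280 python3 search.py $s & done; wait)
```

```text
this script no longer has the robot
this script no longer has the robot
this script no longer has the robot
this script no longer has the robot
this script no longer has the robot
this script no longer has the robot
this script no longer has the robot
1.0 {'tilt': 27, 'flip': 1, 'w1': [626.0, 77.0, 299.0], 't1': 27.5, 'dy': -0.83, 'side': 1.1}
    ([0.1, 0.1], [-0.21, 0.4, -0.23, 1.8, 0.71, 0.8, 1.61])
    ([0.5, 0.1], [1.26, 0.65, -0.98, 2.35, 1.59, 0.23, 2.25])
    ([0.1, 0.0], [1.18, 0.89, -1.04, 2.34, 1.97, 0.46, 1.91])
1.0 {'tilt': 27, 'flip': 1, 'w1': [631.0, 46.0, 317.0], 't1': 8.5, 'dy': -0.51, 'side': 5.6}
    ([0.0, 0.0], [0.3, 0.48, -0.63, 1.59, 0.32, 1.0, 2.4])
    ([0.5, 0.1], [1.26, 0.65, -0.98, 2.35, 1.59, 0.23, 2.25])
    ([0.1, 0.0], [1.18, 0.89, -1.04, 2.34, 1.97, 0.46, 1.91])Exception ignored in: <_io.TextIOWrapper mode='rw' encoding='UTF-8'>
Traceback (most recent call last):
BrokenPipeError: [Errno 32] Broken pipe
Exception ignored in: <_io.TextIOWrapper mode='rw' encoding='UTF-8'>
Traceback (most recent call last):
BrokenPipeError: [Errno 32] Broken pipe
Exception ignored in: <_io.TextIOWrapper mode='rw' encoding='UTF-8'>
Traceback (most recent call last):
BrokenPipeError: [Errno 32] Broken pipe
Exception ignored in: <_io.TextIOWrapper mode='rw' encoding='UTF-8'>
Traceback (most recent call last):
BrokenPipeError: [Errno 32] Broken pipe
Exception ignored in: <_io.TextIOWrapper mode='rw' encoding='UTF-8'>
Traceback (most recent call last):
BrokenPipeError: [Errno 32] Broken pipe
Exception ignored in: <_io.TextIOWrapper mode='rw' encoding='UTF-8'>
Traceback (most recent call last):
BrokenPipeError: [Errno 32] Broken pipe
Exception ignored in: <_io.TextIOWrapper mode='rw' encoding='UTF-8'>
Traceback (most recent call last):
BrokenPipeError: [Errno 32] Broken pipe

real	1m34.591s
user	1m37.860s
sys	0m1.590s
```

The min-norm model matches the arm's behaviour, and a reachable branch exists: tilt while farther out, then move in. I'll check it without the half turn.

```bash
sed -e 's/flip=int(rng.random()<.25)/flip=0/' -e 's/uniform(470,720),rng.uniform(-350,200)/uniform(560,700),rng.uniform(-120,160)/' -e 's/range(45)/range(70)/' -e 's/best\[:2\]/best[:4]/' search.py > search2.py; time timeout 300 python3 search2.py 11
```

```text
275.0 {'tilt': 25, 'flip': 0, 'w1': [647.0, -20.0, 309.0], 't1': 8.7, 'dy': 0.54, 'side': -3.4}
    ([0.2, 0.0], [0.07, 0.46, -0.07, 1.54, -0.03, 0.99, 0.72])
    ([36.8, 6.5], [0.88, 0.47, -0.4, 2.33, -1.1, 0.23, 1.83])
    ([141.4, 25.8], [1.06, 0.68, -0.75, 2.34, -1.1, 0.23, 2.0])
275.0 {'tilt': 25, 'flip': 0, 'w1': [688.0, 5.0, 259.0], 't1': 27.1, 'dy': 0.67, 'side': 18.7}
    ([0.0, 0.0], [0.41, 0.72, -0.37, 1.38, -0.36, 1.14, 1.2])
    ([36.7, 6.5], [0.88, 0.47, -0.4, 2.33, -1.1, 0.23, 1.83])
    ([141.4, 25.8], [1.06, 0.68, -0.75, 2.34, -1.1, 0.23, 2.0])
275.0 {'tilt': 25, 'flip': 0, 'w1': [697.0, -63.0, 294.0], 't1': 14.5, 'dy': -0.26, 'side': 3.7}
    ([0.0, 0.0], [-0.03, 0.51, 0.18, 1.52, -0.22, 0.87, 0.15])
    ([36.7, 6.5], [0.88, 0.47, -0.4, 2.33, -1.1, 0.23, 1.83])
    ([141.4, 25.8], [1.06, 0.68, -0.75, 2.34, -1.1, 0.23, 2.0])
275.1 {'tilt': 25, 'flip': 0, 'w1': [584.0, -113.0, 317.0], 't1': 14.0, 'dy': -0.67, 'side': 9.6}
    ([0.1, 0.0], [0.07, 0.32, 0.19, 1.8, -0.24, 0.78, -0.09])
    ([36.4, 6.6], [0.87, 0.47, -0.4, 2.33, -1.1, 0.23, 1.84])
    ([141.4, 25.8], [1.06, 0.68, -0.75, 2.34, -1.1, 0.23, 2.0])
real	2m12.807s
user	2m11.223s
sys	0m0.287s
```

The half turn about the plate's z is needed to reach the other wrist branch, and "either way round" allows it. First I'll back out to find out which commanded pose the controller holds.

>>> {"op": "apply_moves", "data": {
  "increments": [
    {"tx": 0.02,"ty": 0,"tz": 0.02,"rx": 0,"ry": 0,"rz": 0,"claw": 0},
    {"tx": 0.05,"ty": 0,"tz": 0.05,"rx": 0,"ry": 0,"rz": 0,"claw": 0},
    {"tx": 0.09,"ty": 0,"tz": 0.08,"rx": 0,"ry": 0,"rz": 0,"claw": 0},
    {"tx": 0.13,"ty": 0,"tz": 0.08,"rx": 0,"ry": 0,"rz": 0,"claw": 0},
    {"tx": 0.15,"ty": 0,"tz": 0.08,"rx": 0,"ry": 0,"rz": 0,"claw": 0},
    {"tx": 0.15,"ty": 0,"tz": 0.08,"rx": 0,"ry": 0,"rz": 0,"claw": 0},
    {"tx": 0.15,"ty": 0,"tz": 0.08,"rx": 0,"ry": 0,"rz": 0,"claw": 0}
  ]
}}

```text
clock: 16.55
eef_pos: [585.8, -83.5, 307.1]
tool_rot: [2.688, -0.046, 1.762]
force: [-0.2, 0.5, -0.8]
width: 6.8
```

```bash
cat > plan2.py <<'E'
from sim import *
T0=R.from_matrix(np.array([[0,1,0],[1,0,0],[0,0,-1.]]).T)
st=read_state(); q=st["qpos"]; print(st["clock"],st["eef_pos"].round(1),st["tool_rot"].round(3),st["force"].round(1),round(st["width"],1),q.round(2))
cur=(st["eef_pos"],R.from_euler("xyz",st["tool_rot"]))
err=lambda x,T:(np.linalg.norm(fk(x,P,sg)[0]-T[0]).round(1),np.degrees((fk(x,P,sg)[1]*T[1].inv()).magnitude()).round(1))
def free(pos,yaw,tilt): return (np.array(pos,float),R.from_euler("z",yaw+np.pi)*R.from_euler("y",np.radians(tilt))*T0) # flipped
def run(wps,n=8):
    x=q;a=cur
    for nm,b in wps:
        x=go(x,lin(a,b,n)); print(nm,"shift",((b[0]-a[0])/1000).round(4).tolist(),"turn",((b[1]*a[1].inv()).as_rotvec(degrees=True)/5).round(3).tolist(),"err",err(x,b),x.round(2).tolist()); a=b
E
python3 - <<'E'
from plan2 import *
print("commanded if reached-hold?")
W0=free((640,46,320),.168-1.5,0); W1=free((630,46,320),.168-.5,10)
run([("W0",W0),("W1",W1),("Ha",pose(4,0,110,27,1)),("H",pose(3,0,75,27,1)),("G",pose(1.5,0,0,27,1))])
E
```

```text
16.55 [585.8 -83.5 307.1] [ 2.688 -0.046  1.762] [-0.2  0.5 -0.8] 6.8 [ 0.31  0.27 -0.1   1.97 -0.37  0.53  0.69]
commanded if reached-hold?
W0 shift [0.0542, 0.1295, 0.0129] turn [-5.204, 2.648, 18.309] err (np.float64(0.0), np.float64(0.0)) [0.09, 0.55, -0.37, 1.38, 0.2, 1.25, 1.53]
W1 shift [-0.01, 0.0, 0.0] turn [-1.542, -1.404, 11.429] err (np.float64(0.0), np.float64(0.0)) [0.22, 0.48, -0.6, 1.57, 0.42, 1.05, 2.32]
Ha shift [-0.1958, -0.2509, -0.1455] turn [-0.281, -3.424, 5.687] err (np.float64(0.6), np.float64(0.1)) [1.37, 0.58, -1.07, 2.35, 1.18, 0.23, 2.65]
H shift [0.0164, 0.0028, -0.0308] turn [0.0, 0.0, 0.0] err (np.float64(0.2), np.float64(0.0)) [1.26, 0.65, -0.99, 2.36, 1.6, 0.23, 2.25]
G shift [0.0357, 0.0061, -0.0657] turn [0.0, 0.0, 0.0] err (np.float64(0.1), np.float64(0.0)) [1.18, 0.89, -1.04, 2.34, 1.97, 0.47, 1.91]
```

>>> {"op": "apply_moves", "data": {
  "increments": [
    {"tx": 0.005,"ty": 0.01,"tz": 0.002,"rx": -0.434,"ry": 0.221,"rz": 1.526,"claw": 0},
    {"tx": 0.01,"ty": 0.022,"tz": 0.004,"rx": -0.867,"ry": 0.441,"rz": 3.052,"claw": 0},
    {"tx": 0.015,"ty": 0.034,"tz": 0.006,"rx": -1.301,"ry": 0.662,"rz": 4.577,"claw": 0},
    {"tx": 0.02,"ty": 0.046,"tz": 0.008,"rx": -1.735,"ry": 0.883,"rz": 6.103,"claw": 0},
    {"tx": 0.025,"ty": 0.058,"tz": 0.009,"rx": -2.168,"ry": 1.103,"rz": 7.629,"claw": 0},
    {"tx": 0.03,"ty": 0.07,"tz": 0.01,"rx": -2.602,"ry": 1.324,"rz": 9.155,"claw": 0},
    {"tx": 0.035,"ty": 0.082,"tz": 0.011,"rx": -3.036,"ry": 1.545,"rz": 10.68,"claw": 0},
    {"tx": 0.04,"ty": 0.094,"tz": 0.012,"rx": -3.469,"ry": 1.765,"rz": 12.206,"claw": 0},
    {"tx": 0.045,"ty": 0.106,"tz": 0.013,"rx": -3.903,"ry": 1.986,"rz": 13.732,"claw": 0},
    {"tx": 0.05,"ty": 0.118,"tz": 0.013,"rx": -4.337,"ry": 2.207,"rz": 15.258,"claw": 0},
    {"tx": 0.054,"ty": 0.13,"tz": 0.013,"rx": -4.77,"ry": 2.427,"rz": 16.783,"claw": 0},
    {"tx": 0.054,"ty": 0.13,"tz": 0.013,"rx": -5.204,"ry": 2.648,"rz": 18.309,"claw": 0}
  ]
}}

```text
clock: 17.75
eef_pos: [639.8, 47.1, 321.0]
tool_rot: [3.139, -0.0, -2.897]
force: [-0.5, 0.0, -1.6]
width: 7.0
```

>>> {"op": "apply_moves", "data": {
  "increments": [
    {"tx": 0,"ty": 0,"tz": 0,"rx": 0,"ry": 0,"rz": 0,"claw": 0},
    {"tx": 0,"ty": 0,"tz": 0,"rx": 0,"ry": 0,"rz": 0,"claw": 0},
    {"tx": 0,"ty": 0,"tz": 0,"rx": 0,"ry": 0,"rz": 0,"claw": 0}
  ]
}}

```text
clock: 18.05
eef_pos: [640.1, 43.6, 321.1]
tool_rot: [3.14, 0.001, -2.908]
force: [-0.0, -0.8, -1.1]
width: 7.1
```

```bash
python3 - <<'E'
from plan2 import *
W1=free((630,46,320),.168-.5,10)
run([("W1",W1),("Ha",pose(4,0,110,27,1)),("H",pose(3,0,75,27,1)),("G",pose(1.5,0,0,27,1))])
E
```

```text
18.05 [640.1  43.6 321.1] [ 3.140e+00  1.000e-03 -2.908e+00] [-0.  -0.8 -1.1] 7.1 [ 0.09  0.54 -0.35  1.38  0.19  1.25  1.53]
W1 shift [-0.0101, 0.0024, -0.0011] turn [-1.573, -1.405, 11.487] err (np.float64(0.0), np.float64(0.0)) [0.21, 0.47, -0.59, 1.57, 0.41, 1.05, 2.32]
Ha shift [-0.1958, -0.2509, -0.1455] turn [-0.281, -3.424, 5.687] err (np.float64(0.6), np.float64(0.1)) [1.37, 0.58, -1.07, 2.35, 1.18, 0.23, 2.65]
H shift [0.0164, 0.0028, -0.0308] turn [0.0, 0.0, 0.0] err (np.float64(0.2), np.float64(0.0)) [1.26, 0.65, -0.99, 2.36, 1.6, 0.23, 2.25]
G shift [0.0357, 0.0061, -0.0657] turn [0.0, 0.0, 0.0] err (np.float64(0.1), np.float64(0.0)) [1.18, 0.89, -1.04, 2.34, 1.97, 0.47, 1.91]
```

The prediction matches to 0.02 rad. Next is W1.

>>> {"op": "apply_moves", "data": {
  "increments": [
    {"tx": -0.001,"ty": 0.0,"tz": 0,"rx": -0.197,"ry": -0.176,"rz": 1.436,"claw": 0},
    {"tx": -0.003,"ty": 0.001,"tz": 0,"rx": -0.393,"ry": -0.351,"rz": 2.872,"claw": 0},
    {"tx": -0.004,"ty": 0.001,"tz": 0,"rx": -0.59,"ry": -0.527,"rz": 4.308,"claw": 0},
    {"tx": -0.005,"ty": 0.001,"tz": 0,"rx": -0.787,"ry": -0.703,"rz": 5.744,"claw": 0},
    {"tx": -0.007,"ty": 0.002,"tz": -0.001,"rx": -0.983,"ry": -0.878,"rz": 7.179,"claw": 0},
    {"tx": -0.008,"ty": 0.002,"tz": -0.001,"rx": -1.18,"ry": -1.054,"rz": 8.615,"claw": 0},
    {"tx": -0.009,"ty": 0.002,"tz": -0.001,"rx": -1.376,"ry": -1.229,"rz": 10.051,"claw": 0},
    {"tx": -0.01,"ty": 0.0024,"tz": -0.001,"rx": -1.573,"ry": -1.405,"rz": 11.487,"claw": 0},
    {"tx": -0.01,"ty": 0.0024,"tz": -0.001,"rx": -1.573,"ry": -1.405,"rz": 11.487,"claw": 0},
    {"tx": -0.01,"ty": 0.0024,"tz": -0.001,"rx": -1.573,"ry": -1.405,"rz": 11.487,"claw": 0}
  ]
}}

```text
clock: 19.05
eef_pos: [630.5, 46.4, 320.4]
tool_rot: [-2.968, -0.0, -1.904]
force: [0.2, -0.2, -1.8]
width: 7.1
```

```bash
python3 - <<'E'
from plan2 import *
run([("Ha",pose(4,0,110,27,1)),("H",pose(3,0,75,27,1)),("G",pose(1.5,0,0,27,1))])
E
```

```text
19.05 [630.5  46.4 320.4] [-2.968 -0.    -1.904] [ 0.2 -0.2 -1.8] 7.1 [ 0.21  0.47 -0.58  1.58  0.41  1.06  2.32]
Ha shift [-0.1963, -0.2514, -0.1459] turn [-0.282, -3.432, 5.702] err (np.float64(0.6), np.float64(0.1)) [1.37, 0.58, -1.07, 2.35, 1.18, 0.23, 2.65]
H shift [0.0164, 0.0028, -0.0308] turn [0.0, 0.0, 0.0] err (np.float64(0.2), np.float64(0.0)) [1.26, 0.65, -0.99, 2.36, 1.6, 0.23, 2.25]
G shift [0.0357, 0.0061, -0.0657] turn [0.0, 0.0, 0.0] err (np.float64(0.1), np.float64(0.0)) [1.18, 0.89, -1.04, 2.34, 1.97, 0.47, 1.91]
```

>>> {"op": "apply_moves", "data": {
  "increments": [
    {"tx": -0.016,"ty": -0.021,"tz": -0.012,"rx": -0.023,"ry": -0.286,"rz": 0.475,"claw": 0},
    {"tx": -0.033,"ty": -0.042,"tz": -0.024,"rx": -0.047,"ry": -0.572,"rz": 0.95,"claw": 0},
    {"tx": -0.049,"ty": -0.063,"tz": -0.036,"rx": -0.07,"ry": -0.858,"rz": 1.425,"claw": 0},
    {"tx": -0.065,"ty": -0.084,"tz": -0.049,"rx": -0.094,"ry": -1.144,"rz": 1.901,"claw": 0},
    {"tx": -0.082,"ty": -0.105,"tz": -0.061,"rx": -0.117,"ry": -1.43,"rz": 2.376,"claw": 0},
    {"tx": -0.098,"ty": -0.126,"tz": -0.073,"rx": -0.141,"ry": -1.716,"rz": 2.851,"claw": 0},
    {"tx": -0.115,"ty": -0.147,"tz": -0.085,"rx": -0.164,"ry": -2.002,"rz": 3.326,"claw": 0},
    {"tx": -0.131,"ty": -0.168,"tz": -0.097,"rx": -0.188,"ry": -2.288,"rz": 3.801,"claw": 0},
    {"tx": -0.147,"ty": -0.189,"tz": -0.109,"rx": -0.211,"ry": -2.574,"rz": 4.276,"claw": 0},
    {"tx": -0.164,"ty": -0.21,"tz": -0.122,"rx": -0.235,"ry": -2.86,"rz": 4.751,"claw": 0},
    {"tx": -0.18,"ty": -0.23,"tz": -0.134,"rx": -0.258,"ry": -3.146,"rz": 5.227,"claw": 0},
    {"tx": -0.1963,"ty": -0.2514,"tz": -0.1459,"rx": -0.282,"ry": -3.432,"rz": 5.702,"claw": 0}
  ]
}}

```text
clock: 20.25
eef_pos: [437.3, -201.9, 176.1]
tool_rot: [-2.674, -0.002, -1.405]
force: [0.3, -0.5, -3.4]
width: 6.7
```

>>> {"op": "apply_moves", "data": {
  "increments": [
    {"tx": 0,"ty": 0,"tz": 0,"rx": 0,"ry": 0,"rz": 0,"claw": 0},
    {"tx": 0,"ty": 0,"tz": 0,"rx": 0,"ry": 0,"rz": 0,"claw": 0},
    {"tx": 0,"ty": 0,"tz": 0,"rx": 0,"ry": 0,"rz": 0,"claw": 0}
  ]
}}

```text
clock: 20.55
eef_pos: [437.4, -200.4, 175.8]
tool_rot: [-2.676, 0.0, -1.405]
force: [1.0, 0.5, -2.5]
width: 6.8
```

```bash
python3 - <<'E'
from plan2 import *
run([("Ha",pose(4,0,110,27,1)),("H",pose(3,0,75,27,1)),("G",pose(1.5,0,0,27,1))])
E
```

```text
20.55 [ 437.4 -200.4  175.8] [-2.676  0.    -1.405] [ 1.   0.5 -2.5] 6.8 [ 1.38  0.57 -1.1   2.34  1.17  0.26  2.66]
Ha shift [-0.0033, -0.0045, -0.0013] turn [0.009, -0.068, 0.025] err (np.float64(0.7), np.float64(0.0)) [1.37, 0.59, -1.08, 2.35, 1.19, 0.23, 2.64]
H shift [0.0164, 0.0028, -0.0308] turn [0.0, 0.0, 0.0] err (np.float64(0.2), np.float64(0.0)) [1.26, 0.65, -0.99, 2.36, 1.6, 0.23, 2.25]
G shift [0.0357, 0.0061, -0.0657] turn [0.0, 0.0, 0.0] err (np.float64(0.1), np.float64(0.0)) [1.18, 0.89, -1.04, 2.34, 1.97, 0.47, 1.91]
```

The arm is within 5 mm of the pose above the slot, at 26.7° lean. I'll compute the insertion steps.

```bash
python3 - <<'E'
from plan2 import *
run([("z72",pose(2.6,0,72,27,1)),("z38",pose(2.6,0,38,27,1)),("z12",pose(2.6,0,12,27,1)),("z2",pose(2.6,0,2,27,1)),("z1t30",pose(1.0,0,1,29.5,1))])
E
```

```text
20.55 [ 437.4 -200.4  175.8] [-2.676  0.    -1.405] [ 1.   0.5 -2.5] 6.8 [ 1.38  0.57 -1.1   2.34  1.17  0.26  2.66]
z72 shift [0.0143, -0.0015, -0.0349] turn [0.009, -0.068, 0.025] err (np.float64(0.2), np.float64(0.0)) [1.26, 0.66, -0.98, 2.36, 1.63, 0.24, 2.22]
z38 shift [0.0168, 0.0028, -0.0294] turn [0.0, 0.0, 0.0] err (np.float64(0.1), np.float64(0.0)) [1.22, 0.78, -1.03, 2.35, 1.84, 0.36, 2.02]
z12 shift [0.0128, 0.0022, -0.0225] turn [0.0, 0.0, 0.0] err (np.float64(0.0), np.float64(0.0)) [1.2, 0.86, -1.04, 2.34, 1.92, 0.44, 1.94]
z2 shift [0.0049, 0.0008, -0.0087] turn [0.0, 0.0, 0.0] err (np.float64(0.0), np.float64(0.0)) [1.18, 0.89, -1.04, 2.34, 1.95, 0.46, 1.92]
z1t30 shift [-0.0029, -0.0005, -0.0028] turn [0.084, -0.493, 0.0] err (np.float64(0.1), np.float64(0.0)) [1.23, 0.94, -1.1, 2.37, 2.07, 0.52, 1.85]
```

>>> {"op": "apply_moves", "data": {
  "increments": [
    {"tx": 0.005,"ty": -0.0005,"tz": -0.012,"rx": 0.003,"ry": -0.023,"rz": 0.008,"claw": 0},
    {"tx": 0.01,"ty": -0.001,"tz": -0.024,"rx": 0.006,"ry": -0.045,"rz": 0.016,"claw": 0},
    {"tx": 0.0143,"ty": -0.0015,"tz": -0.0349,"rx": 0.009,"ry": -0.068,"rz": 0.025,"claw": 0},
    {"tx": 0.0199,"ty": -0.0006,"tz": -0.0447,"rx": 0.009,"ry": -0.068,"rz": 0.025,"claw": 0},
    {"tx": 0.0255,"ty": 0.0004,"tz": -0.0545,"rx": 0.009,"ry": -0.068,"rz": 0.025,"claw": 0},
    {"tx": 0.0311,"ty": 0.0013,"tz": -0.0643,"rx": 0.009,"ry": -0.068,"rz": 0.025,"claw": 0},
    {"tx": 0.0311,"ty": 0.0013,"tz": -0.0643,"rx": 0.009,"ry": -0.068,"rz": 0.025,"claw": 0},
    {"tx": 0.0311,"ty": 0.0013,"tz": -0.0643,"rx": 0.009,"ry": -0.068,"rz": 0.025,"claw": 0}
  ]
}}

```text
clock: 21.35
eef_pos: [468.4, -198.0, 111.6]
tool_rot: [-2.671, -0.001, -1.399]
force: [0.8, 0.4, -1.5]
width: 7.1
```

```bash
python3 - <<'E'
from plan2 import *
run([("z12",pose(2.6,0,12,27,1)),("z2",pose(2.6,0,2,27,1))])
# predicted cassette outline now vs images
e=st["eef_pos"]; Rt=cur[1]; Rc=Rt*(R.from_euler("z",np.pi)*T0).inv() if 0 else None
M=Rt.as_matrix(); cz=-M[:,2]; cx=M[:,1]; cy=M[:,0]
b=e-53*cz; Mr=(R.from_euler("z",.168)*R.from_euler("y",-np.pi/6)).as_matrix()
print("in rest",(Mr.T@(b-[508.7,-192.3,30])).round(1),"lean",np.degrees(np.arccos(cz[2])).round(1))
s=get_image("scene")[:,:,::-1].copy();t=get_image("top")[:,:,::-1].copy();cv2.imwrite("pics/s9.png",s);cv2.imwrite("pics/t9.png",t)
S,T=cam("scene"),cam("top")
pts=[b+y*cy+z*cz+x*cx*0 for y,z in ((-50,0),(50,0),(50,100),(-50,100)) for x in (0,)]
rb=[np.array([508.7,-192.3,30])+Mr@np.array(v) for v in ((-4,-27,65),(-4,-43,65),(-4,27,65),(-4,43,65),(11,27,35),(11,-27,35))]
out=[]
for im,C,(x0,y0,w_,h_,k) in ((s,S,(105,120,125,150,3.2)),(t,T,(275,205,100,120,4))):
    c=panel(im,x0,y0,w_,h_,k); tf=lambda q:tuple(((q-[x0-.5,y0-.5])*k).round().astype(int))
    q=proj(C,pts); cv2.polylines(c,[np.array([tf(v) for v in q])],True,(0,255,255),1)
    for v in proj(C,rb): cv2.circle(c,tf(v),3,(255,0,255),1)
    out.append(cv2.copyMakeBorder(c,0,480-c.shape[0],0,400-c.shape[1],cv2.BORDER_CONSTANT))
cv2.imwrite("pics/m9.png",np.hstack(out))
E
```

```text
21.35 [ 468.4 -198.   111.6] [-2.671e+00 -1.000e-03 -1.399e+00] [ 0.8  0.4 -1.5] 7.1 [ 1.25  0.76 -1.04  2.35  1.8   0.37  2.06]
z12 shift [0.0129, 0.001, -0.0226] turn [0.009, -0.005, -0.045] err (np.float64(0.0), np.float64(0.0)) [1.21, 0.87, -1.06, 2.34, 1.91, 0.45, 1.96]
z2 shift [0.0049, 0.0008, -0.0087] turn [0.0, 0.0, 0.0] err (np.float64(0.0), np.float64(0.0)) [1.19, 0.9, -1.06, 2.34, 1.94, 0.48, 1.94]
in rest [ 2.8  1.2 38. ] lean 27.0
```

View pics/m9.png

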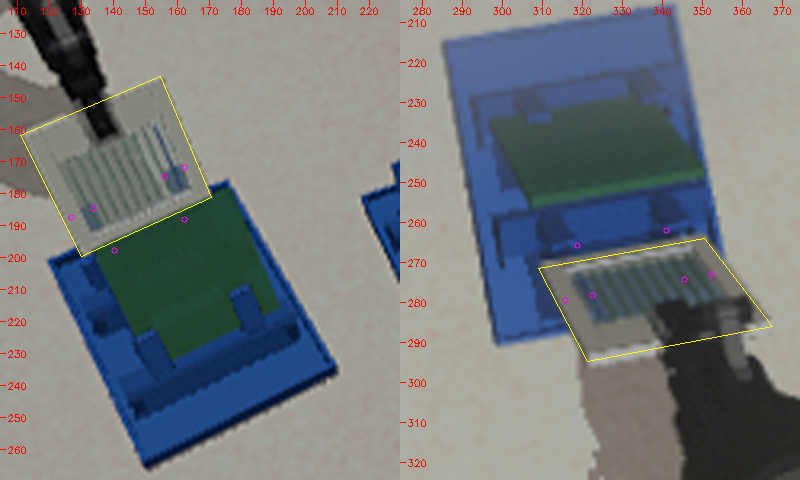

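The overlay of the predicted plate outline and bar tops agrees with both views, and the plate is above the slot with no contact force. I'll insert.

>>> {"op": "apply_moves", "data": {
  "increments": [
    {"tx": 0.0032,"ty": 0.0003,"tz": -0.0056,"rx": 0,"ry": 0,"rz": -0.02,"claw": 0},
    {"tx": 0.0065,"ty": 0.0005,"tz": -0.0113,"rx": 0,"ry": 0,"rz": -0.04,"claw": 0},
    {"tx": 0.0097,"ty": 0.0007,"tz": -0.017,"rx": 0,"ry": 0,"rz": -0.045,"claw": 0},
    {"tx": 0.0129,"ty": 0.001,"tz": -0.0226,"rx": 0,"ry": 0,"rz": -0.045,"claw": 0},
    {"tx": 0.0129,"ty": 0.001,"tz": -0.0226,"rx": 0,"ry": 0,"rz": -0.045,"claw": 0}
  ]
}}

```text
clock: 21.95
eef_pos: [480.6, -197.8, 87.4]
tool_rot: [-2.671, 0.002, -1.405]
force: [-0.5, -0.2, -0.4]
width: 7.0
```

>>> {"op": "apply_moves", "data": {
  "increments": [
    {"tx": 0.0016,"ty": 0.0003,"tz": -0.0029,"rx": 0,"ry": 0,"rz": 0,"claw": 0},
    {"tx": 0.0032,"ty": 0.0005,"tz": -0.0057,"rx": 0,"ry": 0,"rz": 0,"claw": 0},
    {"tx": 0.0049,"ty": 0.0008,"tz": -0.0087,"rx": 0,"ry": 0,"rz": 0,"claw": 0},
    {"tx": 0.0049,"ty": 0.0008,"tz": -0.0087,"rx": 0,"ry": 0,"rz": 0,"claw": 0}
  ]
}}

```text
clock: 22.35
eef_pos: [485.4, -197.3, 79.3]
tool_rot: [-2.671, 0.0, -1.405]
force: [0.1, 0.3, -0.9]
width: 6.8
```

```bash
cat > chk.py <<'E'
from plan2 import *
M=cur[1].as_matrix(); cz=-M[:,2]; b=cur[0]-53*cz; Mr=(R.from_euler("z",.168)*R.from_euler("y",-np.pi/6)).as_matrix()
print("in rest",(Mr.T@(b-[508.7,-192.3,30])).round(1),"lean",np.degrees(np.arccos(cz[2])).round(1),"F in rest",(Mr.T@st["force"]).round(1))
E
python3 chk.py
```

```text
22.35 [ 485.4 -197.3   79.3] [-2.671  0.    -1.405] [ 0.1  0.3 -0.9] 6.8 [ 1.22  0.88 -1.06  2.33  1.92  0.47  1.97]
in rest [ 1.3 -1.1  1.7] lean 27.0 F in rest [-0.3  0.3 -0.8]
```

>>> {"op": "apply_moves", "data": {
  "increments": [
    {"tx": 0.0005,"ty": 0.0001,"tz": -0.0009,"rx": 0,"ry": 0,"rz": 0,"claw": 0},
    {"tx": 0.001,"ty": 0.0002,"tz": -0.0017,"rx": 0,"ry": 0,"rz": 0,"claw": 0},
    {"tx": 0.001,"ty": 0.0002,"tz": -0.0017,"rx": 0,"ry": 0,"rz": 0,"claw": 0}
  ]
}}

```text
clock: 22.65
eef_pos: [485.7, -197.4, 79.0]
tool_rot: [-2.671, -0.002, -1.405]
force: [-9.9, -2.0, 16.2]
width: 6.7
```

>>> {"op": "apply_moves", "data": {
  "increments": [
    {"tx": 0.0005,"ty": 0.0001,"tz": -0.0009,"rx": 0,"ry": 0,"rz": 0,"claw": 0},
    {"tx": 0.001,"ty": 0.0002,"tz": -0.0017,"rx": 0,"ry": 0,"rz": 0,"claw": 0},
    {"tx": 0.001,"ty": 0.0002,"tz": -0.0017,"rx": 0,"ry": 0,"rz": 0,"claw": 0}
  ]
}}

```text
clock: 22.95
eef_pos: [485.8, -197.4, 78.9]
tool_rot: [-2.67, -0.005, -1.404]
force: [-26.2, -6.2, 44.1]
width: 6.9
```

```bash
python3 chk.py
```

```text
22.95 [ 485.8 -197.4   78.9] [-2.67  -0.005 -1.404] [-26.2  -6.2  44.1] 6.9 [ 1.22  0.88 -1.07  2.34  1.93  0.49  1.96]
in rest [ 1.4 -1.4  1.1] lean 27.0 F in rest [-1.2 -1.8 51.6]
```

Clean contact along the ledge normal, so the bottom edge is down. I'll relax the push, lean fully to the slant, then open gently.

>>> {"op": "apply_moves", "data": {
  "increments": [
    {"tx": -0.001,"ty": -0.0002,"tz": 0.0017,"rx": 0,"ry": 0,"rz": 0,"claw": 0},
    {"tx": -0.0016,"ty": -0.0003,"tz": 0.0028,"rx": 0,"ry": 0,"rz": 0,"claw": 0},
    {"tx": -0.0024,"ty": -0.0004,"tz": 0.0023,"rx": 0.04,"ry": -0.2,"rz": 0,"claw": 0},
    {"tx": -0.0035,"ty": -0.0006,"tz": 0.0017,"rx": 0.08,"ry": -0.45,"rz": 0,"claw": 0},
    {"tx": -0.0035,"ty": -0.0006,"tz": 0.0017,"rx": 0.08,"ry": -0.45,"rz": 0,"claw": 0}
  ]
}}

```text
clock: 23.45
eef_pos: [483.7, -197.8, 77.8]
tool_rot: [-2.63, 0.001, -1.405]
force: [-2.4, -1.4, 4.3]
width: 6.9
```

```bash
python3 chk.py
```

```text
23.45 [ 483.7 -197.8   77.8] [-2.630e+00  1.000e-03 -1.405e+00] [-2.4 -1.4  4.3] 6.9 [ 1.26  0.93 -1.11  2.36  2.02  0.52  1.91]
in rest [ 1.1 -1.2  1.2] lean 29.3 F in rest [-0.1 -1.   5.1]
```

>>> {"op": "apply_moves", "data": {
  "increments": [
    {"tx": 0,"ty": 0,"tz": 0,"rx": 0,"ry": 0,"rz": 0,"claw": 0.01},
    {"tx": 0,"ty": 0,"tz": 0,"rx": 0,"ry": 0,"rz": 0,"claw": 0.013},
    {"tx": 0,"ty": 0,"tz": 0,"rx": 0,"ry": 0,"rz": 0,"claw": 0.018},
    {"tx": 0,"ty": 0,"tz": 0,"rx": 0,"ry": 0,"rz": 0,"claw": 0.03},
    {"tx": 0,"ty": 0,"tz": 0,"rx": 0,"ry": 0,"rz": 0,"claw": 0.03},
    {"tx": 0,"ty": 0,"tz": 0,"rx": 0,"ry": 0,"rz": 0,"claw": 0.03}
  ]
}}

```text
clock: 24.05
eef_pos: [483.9, -197.6, 78.0]
tool_rot: [-2.631, 0.0, -1.405]
force: [0.0, 0.4, 0.3]
width: 29.9
```

>>> {"op": "apply_moves", "data": {
  "increments": [
    {"tx": -0.005,"ty": -0.0008,"tz": 0.0087,"rx": 0,"ry": 0,"rz": 0,"claw": 0.03},
    {"tx": -0.01,"ty": -0.0017,"tz": 0.0173,"rx": 0,"ry": 0,"rz": 0,"claw": 0.03},
    {"tx": -0.02,"ty": -0.0033,"tz": 0.0346,"rx": 0,"ry": 0,"rz": 0,"claw": 0.03},
    {"tx": -0.028,"ty": -0.0047,"tz": 0.0485,"rx": 0,"ry": 0,"rz": 0,"claw": 0.03},
    {"tx": -0.034,"ty": -0.0057,"tz": 0.0589,"rx": 0,"ry": 0,"rz": 0,"claw": 0.03},
    {"tx": -0.034,"ty": -0.0057,"tz": 0.0589,"rx": 0,"ry": 0,"rz": 0,"claw": 0.03}
  ]
}}

```text
clock: 24.65
eef_pos: [449.3, -204.4, 138.5]
tool_rot: [-2.631, -0.004, -1.406]
force: [0.0, -0.5, 0.3]
width: 30.3
```

```bash
python3 chk.py
```

```text
24.65 [ 449.3 -204.4  138.5] [-2.631 -0.004 -1.406] [ 0.  -0.5  0.3] 30.3 [ 1.35  0.7  -1.08  2.39  1.82  0.3   2.07]
in rest [ 1.1 -2.2 71.3] lean 29.3 F in rest [ 0.1 -0.5  0.3]
```

Released cleanly, with no force. I'll pull away, then check the plate and lever by image code, since the viewing budget is spent.

>>> {"op": "apply_moves", "data": {
  "increments": [
    {"tx": -0.005,"ty": 0,"tz": 0.03,"rx": 0,"ry": 0,"rz": 0,"claw": 0.03},
    {"tx": 0,"ty": 0.03,"tz": 0.07,"rx": -0.1,"ry": 1.0,"rz": 0,"claw": 0.03},
    {"tx": 0,"ty": 0.07,"tz": 0.11,"rx": -0.2,"ry": 2.0,"rz": 0,"claw": 0.03},
    {"tx": 0,"ty": 0.12,"tz": 0.14,"rx": -0.3,"ry": 3.0,"rz": 0,"claw": 0.03},
    {"tx": 0,"ty": 0.16,"tz": 0.15,"rx": -0.4,"ry": 4.0,"rz": 0,"claw": 0.03},
    {"tx": 0,"ty": 0.2,"tz": 0.15,"rx": -0.4,"ry": 4.0,"rz": 0,"claw": 0.03},
    {"tx": 0,"ty": 0.2,"tz": 0.15,"rx": -0.4,"ry": 4.0,"rz": 0,"claw": 0.03}
  ]
}}

```text
clock: 25.35
eef_pos: [454.2, -70.3, 257.2]
tool_rot: [-2.979, 0.026, -1.41]
force: [0.5, 0.5, -0.5]
width: 30.0
```

```bash
python3 - <<'E'
from lev import *
s=lev().copy(); t=get_image("top")[:,:,::-1].copy(); cv2.imwrite("pics/s10.png",s);cv2.imwrite("pics/t10.png",t)
s0=cv2.imread("pics/scene0.png");t0=cv2.imread("pics/top0.png");S,T=cam("scene"),cam("top")
Mr=(R.from_euler("z",.168)*R.from_euler("y",-np.pi/6)).as_matrix(); o=np.array([508.7,-192.3,30])
for nm,a,b,C,off in (("scene",s,s0,S,4),("top",t,t0,T,4)):
    V=[o+Mr@np.array((x,y,z)) for x in (-4,4) for y,z in ((-50,0),(50,0),(50,100),(-50,100))]
    q=proj(C,V); lo=(q.min(0)-12).astype(int); hi=(q.max(0)+12).astype(int)
    sl=np.s_[lo[1]:hi[1],lo[0]:hi[0]]
    # unsaturated (white/grey frame) now but blue/green before, or simply changed
    hsv=lambda i:cv2.cvtColor(i,cv2.COLOR_BGR2HSV)[sl]
    m=((cv2.absdiff(a,b)[sl].max(2)>25)&(hsv(a)[...,1]<90)).astype(np.uint8)
    m=cv2.morphologyEx(m,cv2.MORPH_OPEN,np.ones((2,2)))
    cs,_=cv2.findContours(m,cv2.RETR_EXTERNAL,cv2.CHAIN_APPROX_NONE); 
    k=max(cs,key=cv2.contourArea); hull=cv2.convexHull(k).reshape(-1,2)+lo
    print(nm,"expected corners(x=+4)",q[4:].round(0).tolist(),"x=-4",q[:4].round(0).tolist()); print("  seen hull",cv2.approxPolyDP(hull.reshape(-1,1,2),3,True).reshape(-1,2).tolist(),"area",cv2.contourArea(hull),"exp",cv2.contourArea(cv2.convexHull(q.astype(np.float32))))
    # bystander/glass change
    full=(cv2.absdiff(a,b).max(2)>30).astype(np.uint8); n,l,stt,_=cv2.connectedComponentsWithStats(cv2.morphologyEx(full,cv2.MORPH_OPEN,np.ones((3,3))))
    print("  changed blobs",[r[:5].tolist() for r in stt[1:] if r[4]>40])
E
```

```text
25.35 [454.2 -70.3 257.2] [ 0.5  0.5 -0.5] lever~ 1.05 [90, 81, 81, 82, 78, 76, 76, 63, 51, 48, 51, 55, 54, 51, 51, 52, 55, 60, 60, 39, 20, 16, 16, 39, 62]
scene expected corners(x=+4) [[136.0, 213.0], [176.0, 195.0], [160.0, 158.0], [118.0, 176.0]] x=-4 [[135.0, 212.0], [175.0, 194.0], [159.0, 157.0], [117.0, 175.0]]
  seen hull [[119, 145], [165, 145], [186, 162], [186, 192], [128, 155]] area 1553.0 exp 1890.5097896971856
  changed blobs [[129, 0, 56, 49, 1498], [103, 37, 109, 169, 4505], [0, 76, 152, 98, 3130], [334, 124, 14, 8, 55], [309, 128, 23, 7, 74], [338, 129, 13, 5, 47], [326, 132, 7, 7, 43], [305, 140, 7, 18, 85], [332, 153, 25, 12, 179], [160, 172, 9, 12, 61], [128, 184, 11, 29, 176], [327, 186, 20, 13, 131]]
top expected corners(x=+4) [[345.0, 256.0], [306.0, 262.0], [317.0, 286.0], [361.0, 278.0]] x=-4 [[345.0, 258.0], [306.0, 265.0], [317.0, 289.0], [361.0, 281.0]]
  seen hull [[357, 273], [358, 281], [318, 288], [308, 264], [339, 259], [350, 262]] area 1073.0 exp 1225.752292313613
  changed blobs [[130, 207, 38, 23, 422], [122, 229, 9, 6, 50], [264, 250, 153, 134, 8688], [307, 258, 51, 30, 798], [421, 340, 87, 44, 2260]]
```

The top view matches the seated pose: corners at (308,264), (318,288), (358,281) against the expected (306,265), (317,289), (361,281). The arm's shadow confuses the scene view, so I'll move it aside once more and check the top edge there.

>>> {"op": "apply_moves", "data": {
  "increments": [
    {"tx": 0,"ty": 0.04,"tz": 0.01,"rx": 0,"ry": 0,"rz": 0,"claw": 0.03},
    {"tx": 0,"ty": 0.09,"tz": 0.03,"rx": 0,"ry": 0,"rz": 0,"claw": 0.03},
    {"tx": 0,"ty": 0.14,"tz": 0.04,"rx": 0,"ry": 0,"rz": 0,"claw": 0.03},
    {"tx": 0,"ty": 0.18,"tz": 0.04,"rx": 0,"ry": 0,"rz": 0,"claw": 0.03},
    {"tx": 0,"ty": 0.2,"tz": 0.04,"rx": 0,"ry": 0,"rz": 0,"claw": 0.03},
    {"tx": 0,"ty": 0.2,"tz": 0.04,"rx": 0,"ry": 0,"rz": 0,"claw": 0.03},
    {"tx": 0,"ty": 0.2,"tz": 0.04,"rx": 0,"ry": 0,"rz": 0,"claw": 0.03}
  ]
}}

```text
clock: 26.15
eef_pos: [451.0, 126.9, 294.9]
tool_rot: [-2.983, 0.022, -1.409]
force: [-0.3, 0.2, -0.8]
width: 30.2
```

```bash
python3 - <<'E'
from lev import *
s=lev().copy(); t=get_image("top")[:,:,::-1].copy(); cv2.imwrite("pics/s11.png",s);cv2.imwrite("pics/t11.png",t)
S,T=cam("scene"),cam("top"); Mr=(R.from_euler("z",.168)*R.from_euler("y",-np.pi/6)).as_matrix(); o=np.array([508.7,-192.3,30])
s0=cv2.imread("pics/scene0.png");t0=cv2.imread("pics/top0.png")
# profile of |change| along lines in the plate's plane: across top edge (z 85..120), and y ends at z=85..95; hypotheses in mm
def prof(C,a,b,pts):
    d=cv2.absdiff(a,b).max(2).astype(np.float32); q=proj(C,[o+Mr@np.array(p) for p in pts]).astype(np.float32)
    return cv2.remap(d,q[:,0].reshape(1,-1),q[:,1].reshape(1,-1),cv2.INTER_LINEAR).ravel().round().astype(int).tolist()
for nm,a,b,C in (("scene",s,s0,S),("top",t,t0,T)):
    for y in (-40,-20,20,40): print(nm,"y",y,"z 84..120 step3",prof(C,a,b,[(4 if z<=100 else 4,y,z) for z in range(84,121,3)]))
    print(nm,"along y -65..-35",prof(C,a,b,[(4,y,85) for y in range(-65,-34,3)]),"35..65",prof(C,a,b,[(4,y,85) for y in range(35,66,3)]))
E
```

```text
26.15 [451.  126.9 294.9] [-0.3  0.2 -0.8] lever~ 1.1 [90, 81, 81, 82, 77, 75, 75, 63, 50, 48, 52, 55, 54, 51, 51, 52, 56, 60, 59, 39, 20, 16, 16, 38, 62]
scene y -40 z 84..120 step3 [14, 13, 13, 14, 11, 14, 9, 1, 2, 2, 3, 3, 1]
scene y -20 z 84..120 step3 [17, 16, 16, 15, 16, 19, 19, 2, 3, 2, 1, 2, 2]
scene y 20 z 84..120 step3 [18, 16, 16, 15, 15, 17, 8, 2, 2, 2, 2, 2, 2]
scene y 40 z 84..120 step3 [14, 14, 20, 18, 20, 21, 10, 2, 3, 3, 2, 1, 2]
scene along y -65..-35 [2, 2, 3, 2, 3, 9, 18, 18, 14, 12, 18] 35..65 [18, 16, 16, 16, 12, 4, 4, 2, 2, 3, 3]
top y -40 z 84..120 step3 [57, 59, 62, 59, 57, 46, 38, 28, 12, 11, 10, 5, 4]
top y -20 z 84..120 step3 [58, 58, 56, 55, 55, 57, 54, 33, 11, 10, 9, 5, 4]
top y 20 z 84..120 step3 [53, 54, 53, 54, 54, 57, 58, 43, 22, 11, 10, 7, 5]
top y 40 z 84..120 step3 [59, 57, 55, 54, 53, 53, 52, 36, 18, 14, 9, 4, 3]
top along y -65..-35 [6, 5, 5, 5, 4, 8, 16, 47, 59, 53, 56] 35..65 [58, 59, 58, 58, 60, 32, 9, 4, 7, 3, 4]
```

Both views agree. The top edge is 102–105 mm up the slant (100 nominal), the ends are at y ≈ ±49 mm, and the edge is equal at all four stations, so the plate is level. The lever is at about 1.05–1.1 rad and no bystander has changed. Handing in.

```bash
python3 -c "
from cell import *
print(finish_job())"
```

```text
the job is handed in; nothing more can be done
None
```

I swung the clamp lever to its open stop, drew the cassette up out of the gap by its top edge, and set it in the front place of the larger rack. The robot had let go and was clear when I handed in at about 26 s; no verdict was reported.

**Problems on the way**
- **First lever push missed:** the real fingertips end about 21 mm short of the reported TCP. I found this by touching the top of the handle, corrected for it and pushed again.
- **First approach to the rack stalled:** the arm ran into the limits of joints 4 and 6. I turned the cassette half round about its own z axis, which the "either way round" rule allows, and reached the place from the other side.
- **Gripper reading disagreed:** it showed 6.6–7.1 mm on the 8 mm cassette, but the hold stayed firm throughout.

**Last checks**
- **Seating:** contact with the ledge was felt along its normal. The estimated bottom position before release was x 1.1, y −1.2 and z 1.2 mm, leaning 29.3°.
- **After release:** the top edge measured 102 mm up the slant in the scene view and about 105 mm in the top view, against 100 mm nominal. The sides are centred to about 1 mm, and the edge is level.
- **Lever:** it reads 1.05–1.1 rad in the scene camera.
- **Surroundings:** the image comparison showed no change at the tip box, tube or beaker. I made no separate measurement of the glass plate, but saw no change beyond where the cassette now stands.
- **Method:** the last checks were by image code, as all 12 picture views were used.

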